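# Latch, tug-check and roll over the valve body carrier

### The arm

A 6-joint arm with a two-finger parallel gripper is mounted at the origin on the work surface. World frame = base frame: x ahead of the robot, y to its left, z up, the work surface at z = 0. Lengths are in mm, angles in degrees, forces in N, time in s.
With the tool pointing down it reaches from about 325 to 850 mm from the base axis. Payload 4.4 kg.
Tool frame: the origin (TCP) lies at the very end of the fingers, on their centre line; the grasp point (between the pads) lies 19 mm behind it; y points along the fingers, z is the direction in which the jaws open and shut, and the axes are right-handed (so a half turn about y gives the same grasp; the last joint's range is limited). The gripper opens to 94 mm and grips with 3 to 60 N. Pads are 16 mm wide; open, the fingers measure 119 mm over their backs; the gripper's body (75 mm by 177 mm) begins 78 mm behind the grasp point.
Start: joints at [55.606, 11.837, 88.321, -0, 79.842, -8.623], TCP at [250.011, 517.804, 183.947] pointing down, gripper open.
Joint ranges: [-156.59, 156.59], [-49.26, 127.26], [12.9, 141.05], [-63.56, 243.56], [4.71, 150.69], [-161.64, 161.64]. Speed limits (degrees/s): [159.86, 159.86, 180, 180, 180, 180].

### API

Orientations are given as [roll, pitch, yaw] about the fixed x, y, z axes, in that order (R = Rz(yaw) Ry(pitch) Rx(roll)).
In Python, from station import env gives the robot as it stands.
- The arm moves only by the shell command python3 -m handwheel 'ROWS' [FORCE]. ROWS is JSON, a list of rows, each a list of 7 numbers: the turn, a rotation vector about the tool's x, y, z in rad, then the shift along the tool's x, y, z in mm, then the closure, from -1 (fully open) to 1 (shut). A call has 1 to 5 rows; each row shifts and turns the pose as measured when the row begins, along the tool's axes as they then stand; what a row does not reach is not made up. A row lasts 1/8 s, in which the tool goes at most 62.5 mm and 10.7 degrees, less where a joint would pass 70% of its speed; a pose out of reach is approached as far as the arm can. A call with a gripper value outside its range is refused whole. The fingers move at their own pace and stop on an object; FORCE is the grip in N (left out, the last holds). Time passes only in rows, so rows that do not move let the fingers close. It gives the time, the measured TCP pose, the force and the opening at its end, in the units of the state.
- env.sense(): the state, without advancing time (a new reading comes with each control period).
- env.get_image(name): name is "scene" or "side" or "wrist"; returns the picture (384x512x3 uint8, blue, green, red); there is no depth.
- env.camera_model(name): a dict with "fovy" (degrees; the focal length in pixels is half the picture's height over the tangent of half this angle, whatever the lens; pixels are square), "cx", "cy" (the principal point, pixels), "cam_to_world" (4x4, takes a point from camera to world coordinates). Camera axes: x right, y down, z forward; pixel columns grow to the right and rows downward; lengths in mm; the calibration is good to about 2 mm. The wrist camera is an equidistant fisheye: a pixel r from the principal point sees the ray r / f radians off the axis. A picture is of the moment at which its call begins: read the wrist's pose just before it. camera_model takes no time and is no camera call; for the wrist camera it gives the pose at the moment of the call.
- env.close_job(): hands the job in, once; it reports no verdict.
Trained networks look in the newest picture that a camera, given by its name, has taken for a name from the list of things; names that differ only in an ending like _2 or _b are one class to them, and where a whole thing is asked for, a point or a joint stands for the part that bears it (a point fixed in the world has none). Each returns a list of dicts, best first, with "confidence" (0 to 1); they miss things now and then, are a little off and sometimes report something else, mostly with a low value. They report only what shows in the picture. A call takes as long as a camera call.
- env.trace(camera, query): "mask" (384x512 bool, what is visible of it) and "bbox" ([centre column, centre row, width, height] in pixels, round what is visible of it).
The state is a dict: "time": time; "joint_positions": joint angles; "joint_vel": joint speeds; "joint_efforts": joint torques, N m; "tool_pos": TCP position; "eef_rot": TCP orientation; "wrist_force": force on the tool from outside, world axes, zero at the start; "moment": the same for the moment, N m; "gripper_width": finger opening in mm.
Only numpy, scipy, OpenCV 4.12 (cv2) and the standard library are available. Lean on these libraries where they do the work, as an engineer would, in place of code of your own. Each camera call takes 0.05 s, during which the arm holds its last target.

### The job

The gearbox valve body on the rollover fixture has to be worked on from underneath. Swing the quarter-turn latch fully home over the front edge of its carrier plate, give the carrier's bow handle a firm upward tug to make sure the latch holds, and then crank the cradle over steadily, without slamming, until the carrier is completely upside down against the stop; let go and leave everything else on the bench where it is.

Things in the scene. Friction and masses are not known exactly. Their poses are not given: they have to be found in the camera images.
- fixture: Grey rollover fixture bolted down: base plate 190 x 300 x 10 mm, two uprights at y = -124 and +124 mm (14 mm thick, 60 mm wide, 185 mm tall) with a swinging cradle between them. Origin: centre of its underside, on the bench. x points from its front (latch side, towards the robot) to its back, y left, z up. The cradle's turning axis is parallel to y, 155 mm above the origin.
- cradle (a joint): Cradle angle (rad). 0: level, upright, against its stop; pi: upside down, against the other stop. Grows as the crank's grip goes from the back (fixture +x) over the top to the front, while the latch edge goes down and under. A drag brake (0.5 N m) holds it at any angle. An open grey frame 204 x 200 mm, its rail tops within 6 mm of the axis's height at 0.
- cradle_seat (a point): Point of the cradle where the carrier's origin lies when the carrier is seated: 12 mm below the turning axis at angle 0, midway between the uprights. Its axes are the fixture's at angle 0 and turn with the cradle.
- crank_grip (a point): Middle of the crank's grip, on the grip's axis: black cylinder 20 mm in diameter, 66 mm long, parallel to the turning axis, spinning freely on its pin; 75 mm from the turning axis, at fixture y = -192 mm. At angle 0 it is at the back (+x), at the axis's height. The crank arm, 10 mm thick, joins it at its left end (y = -149 mm). Turns with the cradle.
- latch (a joint): Angle (rad) of the quarter-turn latch about its upright pivot on the cradle's front rail, 90 mm in front of the turning axis, midway between the uprights. 0: open (nose to the right, lever to the left). pi/2: fully home against its stop (nose pointing back over the carrier's front edge, lever out to the front). Closes counter-clockwise from above; stiff (0.06 N m), stays where left.
- latch_knob (a point): Centre of the top of the latch's knob: upright black cylinder 14 mm in diameter, 28 mm tall, on the lever 34 mm from the pivot. With the cradle level its top is 32 mm above the turning axis's height, and its foot (the lever's upper face) 28 mm lower. Open, it lies to the left of the pivot; home, in front of it.
- latch_nose: Steel nose of the latch, 16 mm wide, 6 mm thick, reaching 34 mm from the pivot; opposite to the lever. Home, it lies 2 mm above the carrier plate's front edge and overlaps it by 19 mm. Origin: on the pivot's axis; its y axis points from the nose to the knob, its z along the pivot, up.
- carrier: Loose dark metal carrier plate 150 x 150 x 8 mm with a silvery valve body (56 x 116 mm, with its black solenoids up to 44 mm above the plate's underside) bolted behind its middle; about 0.8 kg. Lies in the cradle with 2 mm of play, its back edge under a fixed lip. Origin: centre of the plate's underside; z up at cradle angle 0, down at pi; x to the back, y left at 0.
- carrier_handle (a point): Middle of the bar of the carrier's upright bow handle: bright round steel bar 10 mm in diameter, its straight part 68 mm along the carrier's y, 50 mm in front of the carrier's centre and 38 mm above the plate's upper face, on two legs at 40 mm to each side. At least 40 mm is free between the bar and the valve body.
- screwdriver: Black-handled screwdriver, 200 mm long, lying in front of the fixture. Bystander. Origin: middle of its length, on the bench; x along it.
- socket: Steel wrench socket, 29 mm in diameter, 38 mm tall, standing on the bench under the crank. Bystander. Origin: centre of its foot.
- wrench: Steel combination wrench, 190 mm long, lying to the right. Bystander. Origin: middle, on the bench; x along it.
- oil_filter: White spin-on oil filter, 76 mm in diameter, 88 mm tall, standing to the left of the fixture or behind it. Bystander. Origin: centre of its foot.
- spray_can: Spray can, 64 mm in diameter, 200 mm tall, standing behind the fixture or to its left. Bystander. Origin: centre of its foot.
- parts_bowl: Round steel bowl with bolts, 110 mm in diameter, 30 mm tall, standing behind. Bystander. Origin: centre of its foot.
- torch: Black pocket torch, 125 mm long, 40 mm thick, lying to the right. Bystander. Origin: middle, on the bench; x along it.
- carton: Cardboard carton 90 x 120 x 60 mm, standing to the left of the fixture. Bystander. Origin: centre of its underside.

How it is judged (in metres and radians):
On the way, in this order (a step that is already met when the one before it is completed fails the run):
1. the latch is swung fully home (within 6 degrees of its stop) while the cradle is level (value of joint latch above 1.46 rad and value of joint cradle below 0.15 rad), for 0.2 s.
2. with the latch home and the cradle level, the fingers tug the carrier upwards until it bears on the latch's nose with more than 4 N for 0.2 s (contact force between carrier and latch_nose above 4 N and contact force between the fingers and carrier above 2 N and value of joint latch above 1.4 rad and value of joint cradle below 0.15 rad), for 0.2 s.
3. the cradle is cranked over until it is upside down (within 8 degrees), the carrier still held in it (value of joint cradle above 3 rad and distance between carrier and cradle_seat below 0.012 m), for 0.3 s.
At the end, for the whole second after the job is handed in: The cradle is upside down, within 8 degrees of its stop, and at rest; the latch is still home (within 10 degrees); the carrier hangs upside down (within 11 degrees) and still in the cradle, within 12 mm of its seat (all of step 3 and velocity of joint cradle below 0.05 rad/s and value of joint latch above 1.4 rad and angle between carrier's own z axis and vertical above 2.95 rad and linear speed of carrier below 0.03 m/s); the robot touches nothing.
It fails at once if the carrier comes out of the cradle (more than 30 mm from its seat) (distance between carrier and cradle_seat above 0.03 m).
It fails at once if the cradle is whirled round (faster than 4 rad/s) (velocity of joint cradle above 4 rad/s or velocity of joint cradle below -4 rad/s).
It fails at once if a bystander is shifted by more than 30 mm (distance of any of screwdriver, socket, wrench, oil_filter, spray_can, parts_bowl, torch, carton from where it was at the start of the episode above 0.03 m).
It also fails if it takes over 72 s, if anything falls off the work surface, if the arm or the gripper's body presses on something with over 40 N, if the wrist force passes 120 N, or if a joint passes its speed limit or range.

## Working session

There is one attempt and no reset: what is moved stays moved. The work goes in short steps, Python scripts to look and compute and a shell command to move; the robot and the scene stay as the last step left them, time stands still between calls to the robot, and variables do not carry over. Pictures are saved under pics/ and viewed, and the job is handed in when it is done.

```bash
ls; mkdir -p pics
python3 - <<'E'
from station import env
import cv2,numpy as np
print(env.sense())
for n in ("scene","side","wrist"):
    m=env.camera_model(n); print(n,m["fovy"],m["cx"],m["cy"],np.round(m["cam_to_world"],3).tolist())
    cv2.imwrite(f"pics/{n}0.png",env.get_image(n))
E
```

```text
pics
{'time': 0.0, 'joint_positions': array([ 5.56054813e+01,  1.18849700e+01,  8.84034304e+01, -6.91740712e-04,
        7.98410834e+01, -8.62215605e+00]), 'joint_vel': array([ 0.03361013,  0.01469799, -0.04764968, -0.04405077, -0.10889358,
       -0.01500695]), 'joint_efforts': array([-9.41163635e-04, -3.70876479e+01, -2.81415546e+01,  6.96380320e-02,
        3.60438740e-02, -1.25677675e-04]), 'tool_pos': array([249.53028747, 517.093553  , 182.79505666]), 'eef_rot': array([-9.01281224e+01,  1.87389624e-02, -2.57722608e+01]), 'wrist_force': array([-0.82698671, -0.23643037, -0.43235036]), 'moment': array([-0.04029864,  0.03130819, -0.01411844]), 'gripper_width': 94.2148551690702}
scene 55.72552912731147 253.13850553173046 195.19874012324016 [[0.384, 0.536, -0.752, 1275.387], [0.923, -0.206, 0.325, -300.837], [0.02, -0.819, -0.574, 674.54], [0.0, 0.0, 0.0, 1.0]]
side 56.41686790602458 261.6446965856577 197.8614400659806 [[0.094, -0.599, 0.796, -161.19], [-0.995, -0.044, 0.085, -73.284], [-0.016, -0.8, -0.6, 707.327], [0.0, 0.0, 0.0, 1.0]]
wrist 65.70646984690485 259.7734656696413 193.513328061481 [[0.434, 0.866, 0.248, 177.312], [0.901, -0.417, -0.122, 553.438], [-0.002, 0.277, -0.961, 382.961], [0.0, 0.0, 0.0, 1.0]]
```

View pics/scene0.png

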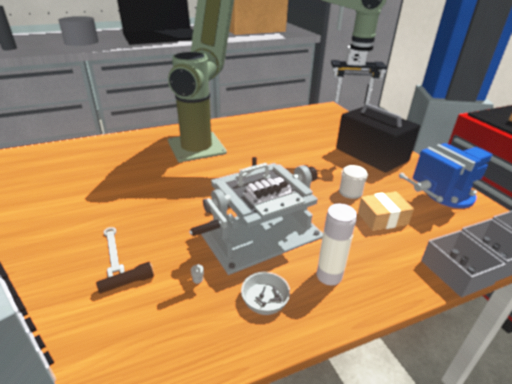

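View pics/side0.png

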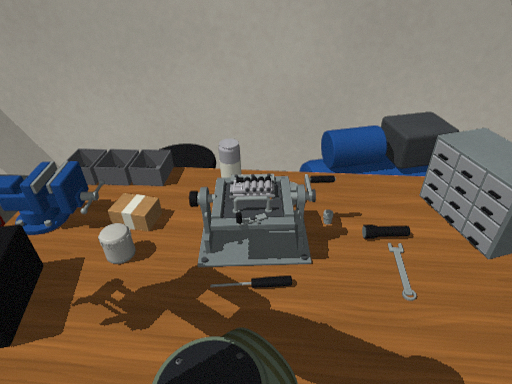

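View pics/wrist0.png

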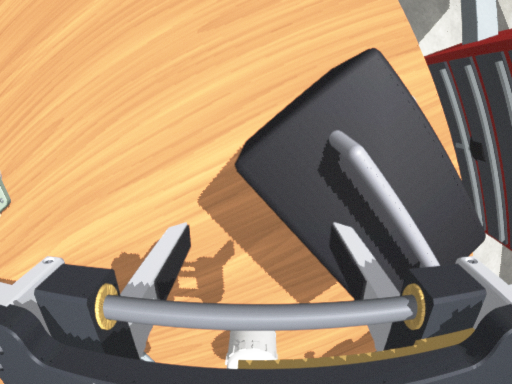

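The overview shows the fixture at scene (260,215) and side (255,220), crank grip right of it at side (320,179), screwdriver in front at side (255,282). Next I trace the relevant parts.

```bash
cat > h.py <<'E'
from station import env
import cv2,numpy as np
def cam(n):
    m=env.camera_model(n); M=np.array(m["cam_to_world"]); f=192/np.tan(np.radians(m["fovy"]/2))
    return M,f,m["cx"],m["cy"]
def ray(n,u,v,c=None):
    M,f,cx,cy=c or cam(n); a=np.array([u-cx,v-cy])
    if n=="wrist":
        r=np.hypot(*a); t=r/f; d=np.array([*(a/r*np.sin(t)),np.cos(t)])
    else: d=np.array([a[0]/f,a[1]/f,1.])
    d=M[:3,:3]@d; return M[:3,3],d/np.linalg.norm(d)
def atz(n,u,v,z,c=None):
    o,d=ray(n,u,v,c); return o+d*(z-o[2])/d[2]
def proj(n,P,c=None):
    M,f,cx,cy=c or cam(n); P=np.atleast_2d(P); p=(P-M[:3,3])@M[:3,:3]
    if n=="wrist":
        r=np.hypot(p[:,0],p[:,1]); t=np.arctan2(r,p[:,2]); return np.c_[cx+f*t*p[:,0]/r,cy+f*t*p[:,1]/r]
    return np.c_[cx+f*p[:,0]/p[:,2],cy+f*p[:,1]/p[:,2]]
def tri(rs):
    A=np.zeros((3,3));b=np.zeros(3)
    for o,d in rs:
        P=np.eye(3)-np.outer(d,d);A+=P;b+=P@o
    x=np.linalg.solve(A,b); return x,[np.linalg.norm((np.eye(3)-np.outer(d,d))@(x-o)) for o,d in rs]
E
python3 - <<'E'
from h import *
for n in ("scene","side"):
    im=env.get_image(n); vis=im.copy()
    for q in ("fixture","crank_grip","latch_knob","latch_nose","carrier","carrier_handle","screwdriver","socket","oil_filter","spray_can","parts_bowl","carton","torch","wrench"):
        r=env.trace(n,q)
        for d in r[:2]: print(n,q,round(d["confidence"],2),np.round(d["bbox"],1).tolist(),d["mask"].sum())
    c=im[130:290,170:350] if n=="side" else im[140:290,170:340]
    cv2.imwrite(f"pics/{n}z.png",cv2.resize(c,None,fx=4.4 if n=="side" else 4,fy=4.4*0.85 if 0 else (4 if n=="scene" else 3.7),interpolation=cv2.INTER_CUBIC)[:600,:800])
E
```

```text
scene fixture 0.7 [259.1, 216.7, 134.3, 122.4] 8115
scene latch_knob 0.61 [250.3, 165.9, 15.2, 15.9] 44
scene latch_nose 0.46 [262.5, 189.4, 69.0, 46.3] 1546
scene carrier_handle 0.85 [265.6, 187.4, 74.7, 51.3] 1625
scene carrier_handle 0.52 [252.2, 197.1, 129.3, 76.8] 2904
scene socket 0.59 [199.4, 273.3, 13.3, 21.8] 201
scene oil_filter 0.73 [112.9, 252.1, 19.3, 46.6] 403
scene oil_filter 0.61 [352.5, 182.2, 30.0, 34.5] 699
scene spray_can 0.92 [333.6, 246.8, 36.3, 82.4] 2243
scene parts_bowl 0.75 [266.8, 293.1, 49.1, 43.8] 1654
scene carton 0.72 [385.6, 212.4, 54.8, 39.3] 1557
scene torch 0.85 [126.4, 277.8, 58.2, 32.5] 763
scene torch 0.71 [334.5, 247.4, 35.7, 85.2] 2194
scene wrench 0.64 [112.8, 255.2, 21.5, 49.4] 401
side fixture 0.94 [262.3, 219.2, 141.4, 95.6] 7473
side crank_grip 0.6 [270.8, 202.1, 129.9, 51.9] 2626
side latch_knob 0.72 [252.6, 217.6, 30.4, 15.1] 238
side latch_nose 0.52 [261.1, 220.1, 13.9, 1.6] 49
side latch_nose 0.24 [273.0, 202.4, 128.6, 60.3] 2935
side carrier 0.62 [250.8, 195.6, 57.7, 43.5] 2161
side carrier 0.22 [326.8, 217.0, 8.8, 14.2] 113
side carrier_handle 0.93 [253.8, 196.7, 62.4, 41.6] 2125
side carrier_handle 0.55 [388.7, 230.2, 47.6, 17.6] 568
side screwdriver 0.63 [251.9, 281.1, 82.5, 15.5] 462
side socket 0.66 [326.7, 219.6, 7.8, 7.2] 122
side oil_filter 0.8 [117.0, 241.6, 37.9, 38.6] 1141
side spray_can 0.74 [230.8, 156.9, 21.8, 40.1] 742
side parts_bowl 0.39 [292.0, 187.0, 2.7, 2.0] 21
side parts_bowl 0.38 [327.0, 215.6, 8.7, 10.1] 88
side carton 0.84 [133.7, 211.3, 55.4, 36.2] 1516
side torch 0.67 [386.2, 230.3, 46.8, 16.3] 543
side torch 0.21 [261.6, 218.9, 12.4, 4.5] 59
side wrench 0.76 [400.9, 273.8, 24.0, 53.1] 410
```

View pics/sidez.png

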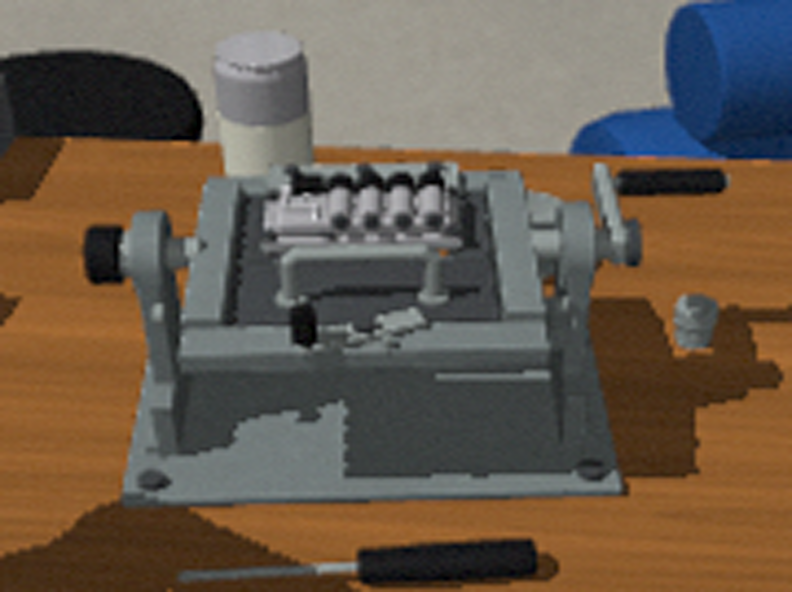

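View pics/scenez.png

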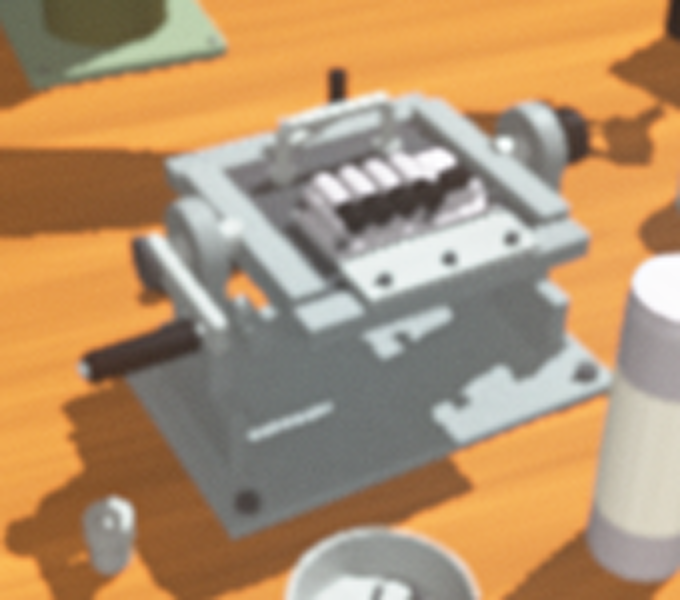

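Side zoom: base front corners at zoom (125,505) and (622,495), knob at (303,325), nose to its right (410,322), handle bar at y≈255. Scene zoom: base back corners (235,537), (610,378), grip end (90,370). Fitting the fixture pose from these.

Run:
```python
from h import *
from scipy.optimize import least_squares
S=lambda u,v:("side",170+u/4.4,130+v/3.7)
C=lambda u,v:("scene",170+u/4,140+v/4)
obs=[(S(125,505),(-95,150,0)),(S(622,495),(-95,-150,0)),(S(617,182),(75,-159,155)),(S(726,181),(75,-225,155)),
(S(286,256),(-50,38,189)),(S(438,256),(-50,-38,189)),
(C(235,537),(95,-150,0)),(C(612,378),(95,150,0)),(C(90,370),(75,-225,155)),(C(283,133),(-50,-38,189)),(C(388,103),(-50,38,189))]
cs={n:cam(n) for n in("scene","side")}
T=lambda p,L:np.array([p[0]+np.cos(p[2])*L[0]-np.sin(p[2])*L[1],p[1]+np.sin(p[2])*L[0]+np.cos(p[2])*L[1],L[2]])
def res(p): return np.concatenate([proj(o[0],T(p,L),cs[o[0]])[0]-o[1:] for o,L in obs])
r=least_squares(res,[550,0,0],loss="soft_l1"); p=r.x
print(p[:2],np.degrees(p[2])); print(np.round(res(p).reshape(-1,2),1).tolist())
# knob triangulate at z=187
k=atz("side",170+303/4.4,130+306/3.7,187); k2=atz("scene",170+338/4,140+72/4,187); print(k,k2)
R=np.array([[np.cos(p[2]),-np.sin(p[2])],[np.sin(p[2]),np.cos(p[2])]])
for q in (k,k2): print("knob local",R.T@(q[:2]-p[:2]))
for nm,L in dict(pivot=(-90,0,160),handle=(-50,0,189),grip=(75,-192,155),axis=(0,0,155),grippi=(-75,-192,155)).items(): print(nm,T(p,L).round(1))
for n,q,u,v,z in [("scene","sprayfoot",331,280,0),("scene","socket",198,281,0),("scene","bowl",266,300,0),("side","driverL",213,286,5),("side","driverR",292,281,10),("side","torchL",364,233,20),("side","torchR",410,231,20),("side","wr",398,248,0),("side","wr2",410,297,0),("side","socket",327,222,0),("side","filter",119,260,0),("side","spray",231,148,190)]: print(q,atz(n,u,v,z).round())
```

```text
[572.73321364  29.0704754 ] 7.296971498531171
[[-1.0, 1.5], [0.1, 0.1], [-0.6, -0.2], [-1.5, -0.7], [1.4, -0.5], [-1.7, -1.5], [-0.6, 1.0], [1.0, 1.8], [-0.9, -0.2], [-0.4, -2.0], [-1.5, -1.5]]
[468.28876713  47.12282136 187.        ] [473.51916122  47.4602994  187.        ]
knob local [-101.30569958   31.17185965]
knob local [-96.07480181  30.84228075]
pivot [483.5  17.6 160. ]
handle [523.1  22.7 189. ]
grip [ 671.5 -151.8  155. ]
axis [572.7  29.1 155. ]
grippi [ 522.7 -170.9  155. ]
sprayfoot [793. 121.   0.]
socket [ 677. -181.    0.]
bowl [789. -52.   0.]
driverL [400. 112.   5.]
driverR [428. -82.  10.]
torchL [ 607. -279.   20.]
torchR [ 626. -408.   20.]
wr [ 575. -369.    0.]
wr2 [ 410. -364.    0.]
socket [ 671. -181.    0.]
filter [470. 384.   0.]
spray [764. 114. 190.]
```

```bash
cat >> h.py <<'E'
from scipy.spatial.transform import Rotation as Ro
FX=np.array([572.7,29.1]);FY=np.radians(7.3)
def W(L): c,s=np.cos(FY),np.sin(FY); return np.array([FX[0]+c*L[0]-s*L[1],FX[1]+s*L[0]+c*L[1],L[2]])
def plan(way,n,start=None):
    """way: target (x,y,z,yaw deg), n rows; prints ideal rows"""
    s=env.sense(); P=np.array(s["tool_pos"]); R=Ro.from_euler("xyz",s["eef_rot"],degrees=True)
    Rt=Ro.from_euler("xyz",[-90,0,way[3]],degrees=True); rv=(R.inv()*Rt).as_rotvec()
    dP=np.array(way[:3])-P; out=[]
    for i in range(n):
        Ri=R*Ro.from_rotvec(rv*i/n); out.append(np.r_[rv/n,Ri.inv().apply(dP/n)])
    for o in out: print(np.round(o[:3],3).tolist(),np.round(o[3:],1).tolist(),"deg",round(float(np.degrees(np.linalg.norm(o[:3]))),1),"mm",round(float(np.linalg.norm(o[3:])),1))
E
python3 - <<'E'
from h import *
s=env.sense();print(s["time"])
plan((249,517,290,-25.8),2)
plan((490,20,290,-67),10)
E
```

```text
1.65
[0.0, 0.0, 0.0] [-0.3, -53.0, -0.6] deg 0.0 mm 53.0
[0.0, 0.0, 0.0] [-0.3, -53.0, -0.6] deg 0.0 mm 53.0
[-0.0, 0.072, 0.0] [43.3, -10.6, -34.4] deg 4.1 mm 56.3
[-0.0, 0.072, 0.0] [45.6, -10.6, -31.2] deg 4.1 mm 56.3
[-0.0, 0.072, 0.0] [47.7, -10.6, -27.8] deg 4.1 mm 56.3
[-0.0, 0.072, 0.0] [49.6, -10.6, -24.3] deg 4.1 mm 56.3
[-0.0, 0.072, 0.0] [51.2, -10.6, -20.7] deg 4.1 mm 56.3
[-0.0, 0.072, 0.0] [52.6, -10.6, -17.0] deg 4.1 mm 56.3
[-0.0, 0.072, 0.0] [53.7, -10.6, -13.1] deg 4.1 mm 56.3
[-0.0, 0.072, 0.0] [54.5, -10.6, -9.2] deg 4.1 mm 56.3
[-0.0, 0.072, 0.0] [55.0, -10.6, -5.3] deg 4.1 mm 56.3
[-0.0, 0.072, 0.0] [55.2, -10.6, -1.3] deg 4.1 mm 56.3
```

```bash
python3 -m handwheel '[[0,0,0,0,-53,0,-1],[0,0,0,0,-53,0,-1],[0,0.07,0,43,0,-34,-1],[0,0.07,0,45,0,-31,-1],[0,0.07,0,48,0,-28,-1]]'
```

```text
time: 2.28
tool_pos: [322.5, 368.2, 293.3]
eef_rot: [-90.0, -0.1, -37.8]
wrist_force: [0.7, -0.3, 0.6]
gripper_width: 93.8
```

```bash
python3 -m handwheel '[[0,0.07,0,50,0,-24,-0.6],[0,0.07,0,51,0,-21,-0.6],[0,0.07,0,53,0,-17,-0.6],[0,0.07,0,54,0,-13,-0.6],[0,0.07,0,54,0,-9,-0.6]]'
python3 - <<'E'
from h import *
plan((490,20,290,-67),2)
E
```

```text
time: 2.9
tool_pos: [447.6, 112.0, 295.3]
eef_rot: [-89.6, -0.2, -58.4]
wrist_force: [1.1, 0.2, -0.3]
gripper_width: 75.0
[-0.003, 0.075, 0.001] [50.3, 2.7, -6.1] deg 4.3 mm 50.7
[-0.003, 0.075, 0.001] [50.6, 2.7, -2.3] deg 4.3 mm 50.7
```

```bash
python3 -m handwheel '[[0,0.075,0,50,3,-6,-0.6],[0,0.075,0,50,3,-2,-0.6],[0,0,0,0,0,0,-0.6]]'
python3 - <<'E'
from h import *
c=cam("wrist"); s=env.sense(); im=env.get_image("wrist"); np.save("wcam.npy",c[0])
for q in("latch_knob","latch_nose","carrier_handle"):
    for d in env.trace("wrist",q)[:2]: print(q,d["confidence"],np.round(d["bbox"],1))
print(s["tool_pos"],s["eef_rot"])
cv2.imwrite("pics/w1raw.png",im)
v=im.copy()
for L in [(-90,0,160),(-50,38,189),(-50,-38,189),(-90,34,187),(-95,150,10),(-95,-150,10),(-124,0,187)]:
    u=proj("wrist",W(L),c)[0]; cv2.circle(v,tuple(int(x) for x in u),3,(0,0,255),1)
cv2.imwrite("pics/w1.png",cv2.resize(v,None,fx=1.55,fy=1.55,interpolation=cv2.INTER_CUBIC))
E
```

```text
time: 3.28
tool_pos: [491.8, 14.4, 289.6]
eef_rot: [-89.5, -0.1, -67.6]
wrist_force: [0.9, 0.4, -0.1]
gripper_width: 75.1
latch_knob 0.63 [220.4 334.6  17.5  10.6]
latch_knob 0.58 [256.4 171.9  18.6  62.8]
latch_nose 0.58 [253.7 191.4  15.8  22.6]
carrier_handle 0.87 [322.6 187.1 146.5 141.4]
[491.83641223  14.37582389 289.64104773] [-89.51892322  -0.14358868 -67.64994258]
```

View pics/w1.png

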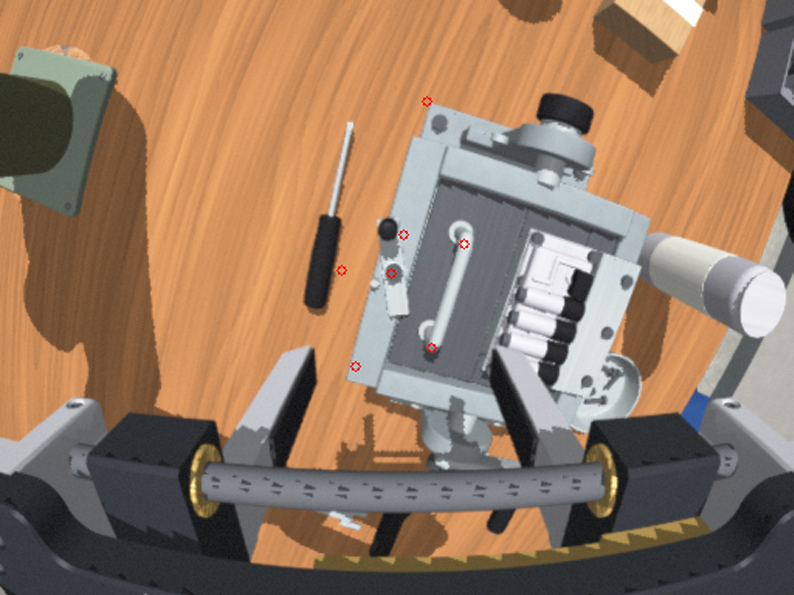

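The wrist view shows the latch pivot at (391,272), knob at (388,228), nose toward (400,312), handle bar (466,232)–(437,342); model projections are within a few px. Zooming in to refine.

Run:
```python
import cv2
im=cv2.imread("pics/w1raw.png")
cv2.imwrite("pics/w1z.png",cv2.resize(im[60:250,210:430],None,fx=3.15,fy=3.15,interpolation=cv2.INTER_CUBIC))
```

```text
(no output)
```

View pics/w1z.png

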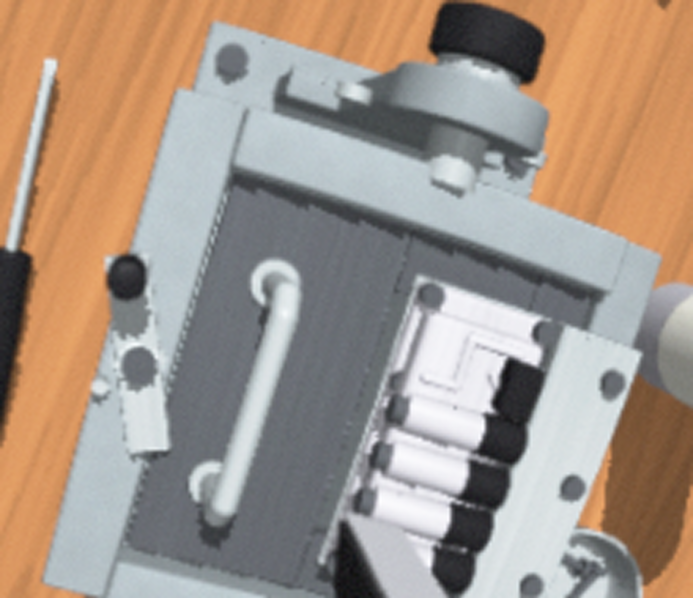

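```bash
cat > fit.py <<'E'
from h import *
from scipy.optimize import least_squares
S=lambda u,v:("side",170+u/4.4,130+v/3.7)
C=lambda u,v:("scene",170+u/4,140+v/4)
X=lambda u,v:("wrist",210+u/3.15,60+v/3.15)
obs=[(S(125,505),(-95,150,0)),(S(622,495),(-95,-150,0)),(S(617,182),(75,-159,155)),(S(726,181),(75,-225,155)),
(C(235,537),(95,-150,0)),(C(612,378),(95,150,0)),(C(90,370),(75,-225,155)),
(X(213,22),(-95,150,10)),(X(178,90),(-102,100,158)),(X(45,582),(-102,-100,158)),(X(660,255),(102,100,158)),(X(138,362),(-90,0,164)),
(X(284,292),(-50,38,189)),(X(216,512),(-50,-38,189))]
cs={n:cam(n) for n in("scene","side")}; c=cam("wrist"); cs["wrist"]=(np.load("wcam.npy"),)+c[1:]
T=lambda p,L:np.array([p[0]+np.cos(p[2])*L[0]-np.sin(p[2])*L[1],p[1]+np.sin(p[2])*L[0]+np.cos(p[2])*L[1],L[2]])
def run(ob):
    def res(p): return np.concatenate([proj(o[0],T(p,L),cs[o[0]])[0]-o[1:] for o,L in ob])
    p=least_squares(res,[570,30,.12],loss="soft_l1").x
    print(p[:2].round(1),np.degrees(p[2]).round(2)); print(np.round(res(p).reshape(-1,2),1).tolist()); return p
run(obs); p=run(obs[7:])
k=atz("wrist",210+129/3.15,60+268/3.15,187,cs["wrist"]); print("knob",k)
R=np.array([[np.cos(p[2]),-np.sin(p[2])],[np.sin(p[2]),np.cos(p[2])]]); print("local",R.T@(k[:2]-p[:2]))
E
python3 fit.py
```

```text
[572.7  30.5] 6.87
[[-1.8, 1.1], [-0.6, 0.4], [-0.8, -0.0], [-1.7, -0.4], [-0.5, 0.7], [1.5, 2.0], [-0.8, -0.8], [-1.0, -2.1], [0.3, -2.5], [-1.2, 2.9], [4.3, -0.1], [-0.7, 0.5], [-0.0, 3.6], [0.6, 0.4]]
[572.6  30.8] 6.74
[[-0.8, -2.3], [0.5, -2.9], [-1.4, 2.5], [4.4, -0.2], [-0.6, 0.1], [0.0, 3.2], [0.5, 0.0]]
knob [467.64258614  53.37931018 187.        ]
local [-101.55126312   34.71095914]
```

Pose agreed: fixture ≈ (572.7, 30.5), yaw 6.9°, knob ≈ (468.5, 51.5), latch ≈ 18°. Going above the knob.

```bash
sed -i 's/^FX=.*/FX=np.array([572.7,30.5]);FY=np.radians(6.9)/' h.py
python3 - <<'E'
from h import *
plan((468.5,51.5,225,-65),2)
E
```

```text
[-0.005, -0.02, 0.001] [-19.7, 32.6, -4.2] deg 1.2 mm 38.3
[-0.005, -0.02, 0.001] [-19.8, 32.6, -3.7] deg 1.2 mm 38.3
```

```bash
python3 -m handwheel '[[-0.005,-0.02,0,-20,32,-4,0.28],[-0.005,-0.02,0,-20,32,-4,0.28],[0,0,0,0,0,0,0.28]]'
python3 - <<'E'
from h import *
plan((468.5,51.5,166,-65),2)
im=env.get_image("wrist")
cv2.imwrite("pics/w2.png",cv2.resize(im,None,fx=1.5,fy=1.5))
E
```

```text
time: 3.85
tool_pos: [467.3, 56.3, 226.4]
eef_rot: [-89.8, -0.2, -64.5]
wrist_force: [1.4, -0.6, 0.8]
gripper_width: 48.6
[-0.001, 0.004, 0.002] [2.3, 30.2, -0.6] deg 0.3 mm 30.3
[-0.001, 0.004, 0.002] [2.4, 30.2, -0.5] deg 0.3 mm 30.3
```

View pics/w2.png

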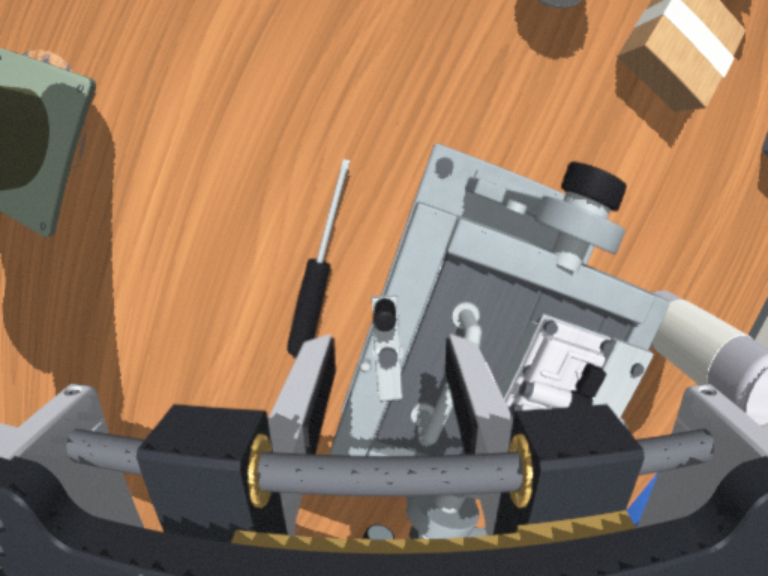

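Knob top at (385,310), between the fingertips (330,340)/(452,340); re-measuring.

Run:
```python
from h import *
print(env.sense()["tool_pos"],atz("wrist",385/1.5,307/1.5,187), atz("wrist",388/1.5,356/1.5,164), W((-90,0,164)))
for d in env.trace("wrist","latch_knob")[:2]: print(d["confidence"],d["bbox"])
```

```text
[469.11039946  55.68629405 228.34543322] [466.86553959  56.40348181 187.        ] [486.22402102  19.76232953 164.        ] [483.35183923  19.6876845  164.        ]
0.68 [259.0, 230.7, 17.6, 73.4]
```

```bash
python3 -m handwheel '[[0,0.005,0,3,30,-1,0.28],[0,0,0,1,30,0,0.28],[0,0,0,0,0,0,0.75],[0,0,0,0,0,0,0.75],[0,0,0,0,0,0,0.75]]' 5
python3 - <<'E'
from h import *
s=env.sense();print(s["tool_pos"],s["gripper_width"])
im=env.get_image("wrist")
cv2.imwrite("pics/w3.png",cv2.resize(im[150:384,100:420],None,fx=2.4,fy=2.4))
E
```

```text
time: 4.58
tool_pos: [481.6, 49.3, 179.9]
eef_rot: [-88.5, -1.1, -64.9]
wrist_force: [-0.5, 0.5, -0.1]
gripper_width: 11.9
[481.58028076  49.28875846 179.91158778] 11.92964084277345
```

View pics/w3.png

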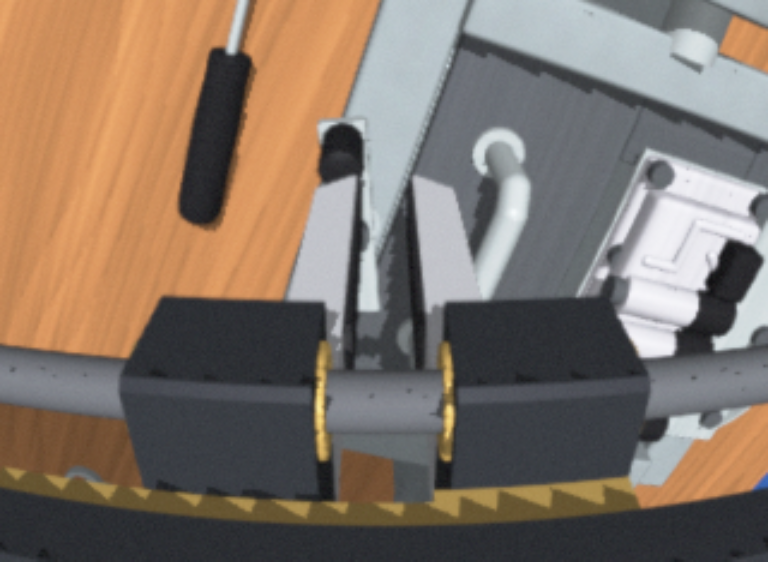

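The tool was deflected: it stands at x=481.6, z=180, closed on nothing, front finger behind the knob (340,150). Re-measuring the knob from here.

Run:
```python
from h import *
c=cam("wrist"); s=env.sense()
print(s["tool_pos"],s["eef_rot"],s["wrist_force"],s["gripper_width"])
print(atz("wrist",100+341/2.4,150+138/2.4,187))
M=c[0]; print(M.round(3))
R=Ro.from_euler("xyz",s["eef_rot"],degrees=True)
# fingertips projected: tcp +- (w/2+?) along z
for z in(-6,6,-18,18): print(z,(proj("wrist",s["tool_pos"]+R.apply([0,0,z]),c)[0]-[100,150])*2.4)
```

```text
[481.82437361  49.26660723 180.08758794] [-88.44908535  -1.0765906  -64.92043804] [-0.02314717  0.09179684  0.18483628] 11.841619676461097
[464.51803422  58.87415737 187.        ]
[[ 9.05000e-01  3.99000e-01  1.48000e-01  4.41509e+02]
 [ 4.25000e-01 -8.68000e-01 -2.57000e-01  1.24529e+02]
 [ 2.60000e-02  2.96000e-01 -9.55000e-01  3.78501e+02]
 [ 0.00000e+00  0.00000e+00  0.00000e+00  1.00000e+00]]
-6 [361.241452   179.77220164]
6 [400.94647392 179.81940546]
-18 [321.6750409  179.57062446]
18 [440.54574017 179.71177682]
```

Run:
```python
from h import *
c=cam("wrist"); r3=ray("wrist",100+341/2.4,150+138/2.4,c)
r1=ray("wrist",210+129/3.15,60+268/3.15,(np.load("wcam.npy"),)+c[1:])
rs=ray("side",170+303/4.4,130+308/3.7); rc=ray("scene",170+338/4,140+73/4)
for n,L in dict(w=[r1,r3],all=[r1,r3,rs,rc],fix=[rs,rc],s3=[rs,rc,r3]).items():
    x,e=tri(L); print(n,x.round(1),np.round(e,1))
im=env.get_image("side"); cv2.imwrite("pics/s2.png",cv2.resize(im[150:260,190:320],None,fx=5,fy=5,interpolation=cv2.INTER_CUBIC))
```

```text
w [468.   50.1 161. ] [0.4 0.4]
all [467.5  51.8 182.1] [1.  5.5 5.3 1.6]
fix [470.3  48.2 184.1] [0.7 0.7]
s3 [467.3  51.5 182.2] [5.1 1.2 5.8]
```

View pics/s2.png

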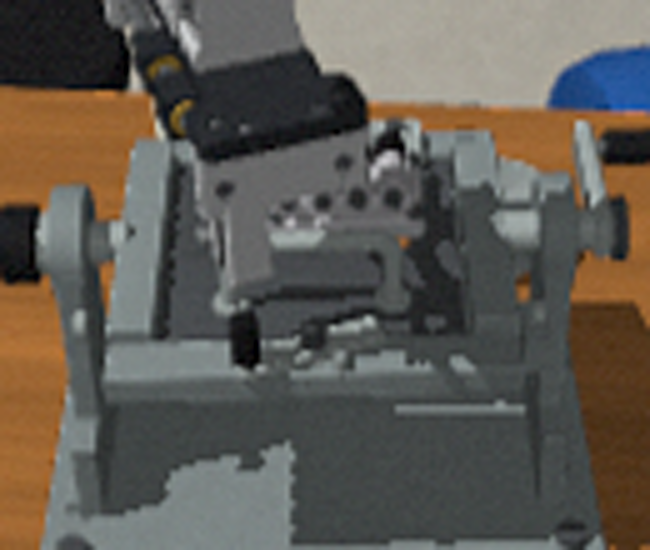

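The knob's top is the lower ellipse in these views (I used the foot end), so correcting.

Run:
```python
from h import *
c=cam("wrist"); r3=ray("wrist",100+341/2.4,150+161/2.4,c)
r1=ray("wrist",210+128/3.15,60+276/3.15,(np.load("wcam.npy"),)+c[1:])
rs=ray("side",170+303/4.4,130+308/3.7); rc=ray("scene",170+338/4,140+73/4)
for n,L in dict(w=[r1,r3],all=[r1,r3,rs,rc],s3=[rs,rc,r3]).items():
    x,e=tri(L); print(n,x.round(1),np.round(e,1))
print(atz("wrist",100+341/2.4,150+161/2.4,187))
s=env.sense(); plan((s["tool_pos"][0],s["tool_pos"][1],215,-65),1)
```

```text
w [468.3  49.7 179. ] [0.2 0.2]
all [468.6  49.6 183.3] [0.8 1.8 2.5 0.1]
s3 [468.7  49.3 183.4] [2.2 0.2 2.1]
[467.02788489  52.61749878 187.        ]
[-0.027, 0.002, 0.018] [0.7, -35.3, 0.9] deg 1.9 mm 35.3
```

```bash
python3 -m handwheel '[[-0.027,0,0.018,0,-40,0,0.75]]'; python3 -m handwheel '[[0,0,0,0,0,0,0.15],[0,0,0,0,0,0,0.15]]'
python3 - <<'E'
from h import *
im=env.get_image("wrist")
cv2.imwrite("pics/w4.png",cv2.resize(im[150:384,100:420],None,fx=2.4,fy=2.4))
plan((467.5,50.5,225,-65),1)
c=cam("wrist"); s=env.sense();R=Ro.from_euler("xyz",s["eef_rot"],degrees=True)
print(s["tool_pos"],s["gripper_width"])
print((proj("wrist",W((-90,0,164)),c)[0]-[100,150])*2.4)
E
```

```text
time: 4.8
tool_pos: [476.9, 49.8, 217.3]
eef_rot: [-90.5, 0.2, -64.9]
wrist_force: [0.1, 0.7, 0.0]
gripper_width: 12.0
time: 5.05
tool_pos: [480.0, 49.6, 221.0]
eef_rot: [-90.0, -0.0, -64.9]
wrist_force: [0.8, -0.3, -0.4]
gripper_width: 28.2
[-0.0, 0.002, 0.001] [-6.3, -3.6, -11.3] deg 0.1 mm 13.4
[480.36883179  49.57618998 221.40730138] 32.39053600425877
[356.13806862 191.30855854]
```

View pics/w4.png

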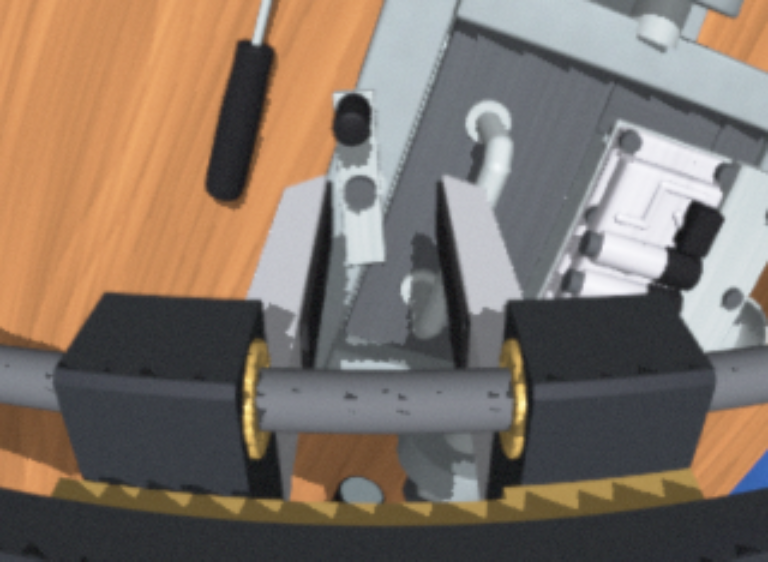

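Latch unchanged (knob top (352,122), pivot (360,192)). Moving back above the knob and checking how accurately the arm tracks free motion.

```bash
python3 -m handwheel '[[0,0,0,-6,0,-12,0.15]]'; python3 -m handwheel '[[0,0,0,0,0,0,0.15]]';python3 -m handwheel '[[0,0,0,0,0,0,0.15]]'
python3 - <<'E'
from h import *
print(env.sense()["tool_pos"],env.sense()["eef_rot"])
plan((467.5,51,225,-65),1)
E
```

```text
time: 5.22
tool_pos: [466.3, 49.9, 220.5]
eef_rot: [-90.1, -0.0, -64.9]
wrist_force: [-0.9, 0.0, -0.4]
gripper_width: 38.8
time: 5.35
tool_pos: [464.6, 50.1, 219.7]
eef_rot: [-90.2, 0.0, -64.9]
wrist_force: [-0.2, -0.7, 0.1]
gripper_width: 40.0
time: 5.48
tool_pos: [464.1, 50.2, 219.3]
eef_rot: [-90.2, 0.1, -64.9]
wrist_force: [-0.5, 0.4, 0.1]
gripper_width: 39.9
[464.12370177  50.1563116  219.3127194 ] [-9.01792829e+01  5.88070928e-02 -6.48819395e+01]
[0.003, 0.002, -0.001] [0.7, -5.7, 3.4] deg 0.2 mm 6.7
```

```bash
python3 -m handwheel '[[0,0,0,1,0,3,0.15],[0,0,0,0,15,0,0.15]]';  python3 -m handwheel '[[0,0,0,0,0,0,0.15]]'
python3 - <<'E'
from h import *
im=env.get_image("wrist")
cv2.imwrite("pics/w5.png",cv2.resize(im[150:384,100:420],None,fx=2.4,fy=2.4))
s=env.sense();c=cam("wrist");print(s["tool_pos"]);R=Ro.from_euler("xyz",s["eef_rot"],degrees=True)
E
```

```text
time: 5.72
tool_pos: [468.6, 50.5, 204.8]
eef_rot: [-90.0, -0.0, -64.9]
wrist_force: [0.2, 0.7, 0.5]
gripper_width: 40.0
time: 5.85
tool_pos: [467.2, 50.5, 202.6]
eef_rot: [-90.2, 0.1, -64.9]
wrist_force: [-0.8, 0.3, -0.4]
gripper_width: 40.0
[467.92465983  50.53581326 203.56249452]
```

View pics/w5.png

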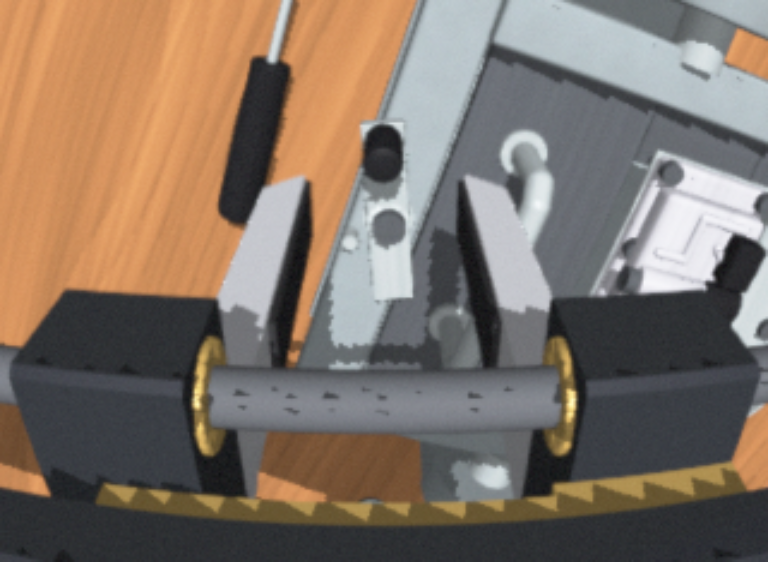

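```bash
python3 - <<'E'
from h import *
print(atz("wrist",100+384/2.4,150+157/2.4,187)); print(env.sense()["tool_pos"])
E
python3 -m handwheel '[[0,0,0,-1,18,0,0.15]]'; python3 -m handwheel '[[0,0,0,0,18,0,0.15]]'; python3 -m handwheel '[[0,0,0,0,0,0,0.15]]'
```

```text
[468.16735984  51.97861427 187.        ]
[467.92465983  50.53581326 203.56249452]
time: 6.02
tool_pos: [469.1, 51.3, 186.8]
eef_rot: [-89.9, -0.1, -64.9]
wrist_force: [-0.2, 0.3, -1.0]
gripper_width: 39.9
time: 6.15
tool_pos: [469.4, 51.2, 168.6]
eef_rot: [-89.9, -0.1, -64.9]
wrist_force: [0.5, 0.6, 0.1]
gripper_width: 39.7
time: 6.28
tool_pos: [468.4, 51.3, 167.3]
eef_rot: [-90.1, -0.0, -64.9]
wrist_force: [0.9, -0.5, 0.2]
gripper_width: 39.8
```

```bash
python3 -m handwheel '[[0,0,0,0,0,0,0.62],[0,0,0,0,0,0,0.62],[0,0,0,0,0,0,0.62]]' 5;python3 - <<'E'
from h import *
im=env.get_image("wrist")
cv2.imwrite("pics/w6.png",cv2.resize(im[150:384,100:420],None,fx=2.4,fy=2.4))
s=env.sense();print(s["tool_pos"],s["gripper_width"])
E
```

```text
time: 6.65
tool_pos: [470.0, 51.2, 169.5]
eef_rot: [-89.9, -0.1, -64.9]
wrist_force: [0.7, -0.4, -0.0]
gripper_width: 18.5
[470.06901225  51.21837957 169.60339449] 17.867063230126274
```

View pics/w6.png

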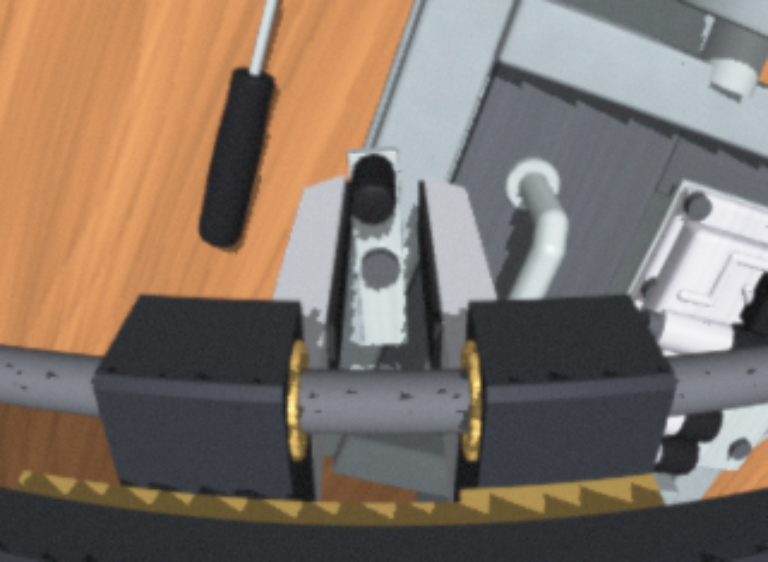

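```bash
python3 -m handwheel '[[0,-0.12,0,0.2,1,-4.2,0.62],[0,-0.12,0,0.2,0.5,-4.2,0.62],[0,-0.12,0,0.2,0,-4.2,0.62],[0,-0.12,0,0.2,0,-4.2,0.62]]';python3 - <<'E'
from h import *
th=np.radians(90-90+0)
s=env.sense();print(s["tool_pos"]); yaw=s["eef_rot"][2]; th=np.radians(yaw+90-6.9); print(np.degrees(th),W((-90-34*np.sin(th),34*np.cos(th),168)))
plan((449.6,15.6,168,6.9),6)
E
```

```text
time: 7.2
tool_pos: [457.7, 40.7, 169.5]
eef_rot: [-89.8, -0.3, -36.5]
wrist_force: [1.4, -0.1, -0.4]
gripper_width: 17.8
[457.74904721  40.67375649 169.47879645]
46.62929092269528 [456.01037058  39.89768431 168.        ]
[-0.0, -0.126, 0.001] [1.4, 0.2, -4.2] deg 7.2 mm 4.4
[-0.0, -0.126, 0.001] [0.9, 0.2, -4.3] deg 7.2 mm 4.4
[-0.0, -0.126, 0.001] [0.3, 0.2, -4.4] deg 7.2 mm 4.4
[-0.0, -0.126, 0.001] [-0.2, 0.2, -4.4] deg 7.2 mm 4.4
[-0.0, -0.126, 0.001] [-0.8, 0.2, -4.3] deg 7.2 mm 4.4
[-0.0, -0.126, 0.001] [-1.3, 0.2, -4.2] deg 7.2 mm 4.4
```

```bash
python3 -m handwheel '[[0,-0.12,0,-0.3,0.3,-4.8,0.62],[0,-0.12,0,0.2,0.3,-4.4,0.62],[0,-0.12,0,0.2,0.3,-4.2,0.62],[0,-0.12,0,0.2,0.3,-4.2,0.62]]';python3 - <<'E'
from h import *
s=env.sense();print(s["tool_pos"]); yaw=s["eef_rot"][2]; th=np.radians(yaw+90-6.9); print(np.degrees(th),W((-90-34*np.sin(th),34*np.cos(th),168)))
plan((449.6,15.6,168,6.9),2)
E
```

```text
time: 7.7
tool_pos: [450.9, 24.5, 169.7]
eef_rot: [-90.0, -0.5, -8.0]
wrist_force: [0.5, 0.9, 0.2]
gripper_width: 17.7
[450.85123137  24.5148777  169.6907959 ]
75.08515361417382 [449.68395214  24.42829406 168.        ]
[0.001, -0.13, 0.004] [-0.0, 0.8, -4.5] deg 7.5 mm 4.6
[0.001, -0.13, 0.004] [-0.6, 0.8, -4.5] deg 7.5 mm 4.6
```

```bash
python3 -m handwheel '[[0,-0.13,0,-0.5,1,-4.6,0.62],[0,-0.13,0,0,1,-4.6,0.62],[0,0,0,0,0,-3,0.62]]';python3 -m handwheel '[[0,0,0,0,0.3,-3,0.62]]';python3 -m handwheel '[[0,0,0,0,0.3,-3,0.62]]';python3 - <<'E'
from h import *
s=env.sense();print(s["tool_pos"],s["eef_rot"],W((-124,0,168)))
im=env.get_image("wrist")
cv2.imwrite("pics/w7.png",cv2.resize(im[120:354,100:420],None,fx=2.4,fy=2.4))
E
```

```text
time: 8.07
tool_pos: [450.6, 11.9, 168.7]
eef_rot: [-90.2, -0.6, 7.3]
wrist_force: [0.6, -0.3, 0.7]
gripper_width: 17.7
time: 8.2
tool_pos: [451.2, 8.8, 168.6]
eef_rot: [-90.2, -0.6, 7.2]
wrist_force: [-0.2, -0.8, -0.0]
gripper_width: 17.9
time: 8.32
tool_pos: [451.7, 5.7, 168.4]
eef_rot: [-90.2, -0.6, 7.1]
wrist_force: [-0.2, -0.9, 0.1]
gripper_width: 17.9
[451.69166424   5.68606216 168.43468814] [-90.17161425  -0.62888585   7.13674513] [449.5980896   15.60303198 168.        ]
```

View pics/w7.png

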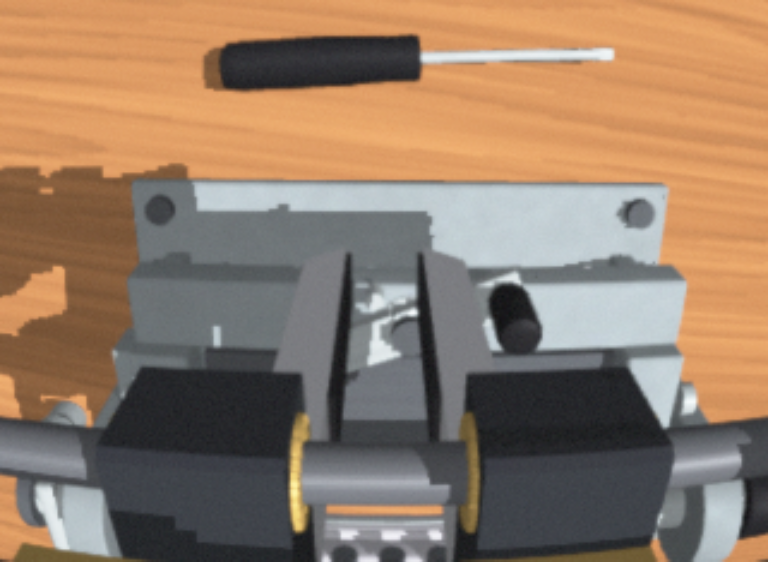

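The knob escaped: it is now outside the left finger (518,335), pivot at (405,335), nose at (365,345). Measuring both here.

Run:
```python
from h import *
P=lambda u,v,z:print(u,v,z,atz("wrist",100+u/2.4,120+v/2.4,z).round(1))
P(522,336,187);P(503,292,159);P(407,334,164);P(407,334,170)
P(132,183,10);P(667,186,10)
print(W((-95,-150,10)),W((-95,150,10)),W((-90,0,164)))
c=cam("wrist");s=env.sense();R=Ro.from_euler("xyz",s["eef_rot"],degrees=True)
for z in(-9,9): print((proj("wrist",s["tool_pos"]+R.apply([0,0,z]),c)[0]-[100,120])*2.4)
for z in(-9,9): print((proj("wrist",s["tool_pos"]+R.apply([-8,0,z]),c)[0]-[100,120])*2.4)
```

```text
522 336 187 [466.6  48.8 187. ]
503 292 159 [466.   47.2 159. ]
407 334 164 [482.3  17.6 164. ]
407 334 170 [479.  17. 170.]
132 183 10 [ 497.3 -127.7   10. ]
667 186 10 [462.  165.2  10. ]
[ 496.40857834 -129.82660098   10.        ] [460.36752669 168.0006016   10.        ] [483.35183923  19.6876845  164.        ]
[351.45325501 248.98297294]
[411.09228649 249.02637161]
[351.07330527 224.10180672]
[411.45315226 224.14246715]
```

Run:
```python
from h import *
im=env.get_image("side"); s=env.sense();R=Ro.from_euler("xyz",s["eef_rot"],degrees=True)
print(s["tool_pos"])
v=cv2.resize(im[150:260,190:320],None,fx=6,fy=5.4,interpolation=cv2.INTER_CUBIC)
for L in ([0,0,0],[0,0,21],[0,0,9],[0,0,-9],[0,0,-21],[0,-97,0]):
    u=proj("side",s["tool_pos"]+R.apply(L))[0]; u=(u-[190,150])*[6,5.4]; cv2.circle(v,tuple(int(x) for x in u),4,(0,0,255),1)
for L in((-90,0,164),(-124,0,187),(-50,38,189)):
    u=proj("side",W(L))[0]; u=(u-[190,150])*[6,5.4]; cv2.circle(v,tuple(int(x) for x in u),4,(0,255,0),1)
cv2.imwrite("pics/s3.png",v)
```

```text
[451.67425393   5.58934611 168.36718081]
```

View pics/s3.png

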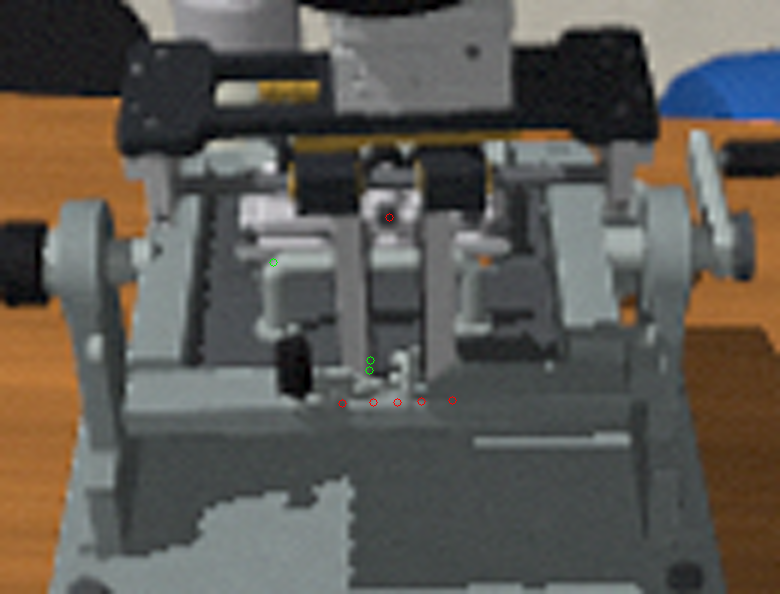

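The side view shows the fingertips' lower edge at (352,378)/(437,380), while the projected TCP is at v≈402: tips seem higher than reported. Quantifying.

Run:
```python
from h import *
for u,v in((352,379),(437,381)):
    o,d=ray("side",190+u/6,150+v/5.4)
    for x in(444,452): print(x,(o+d*(x-o[0])/d[0]).round(1))
im=env.get_image("scene");s=env.sense();R=Ro.from_euler("xyz",s["eef_rot"],degrees=True)
O=(190,110);v=cv2.resize(im[O[1]:O[1]+120,O[0]:O[0]+150],None,fx=5,fy=5,interpolation=cv2.INTER_CUBIC)
for L in ([0,0,0],[0,0,15],[0,0,-15],[0,-97,0],[0,-19,0]):
    u=(proj("scene",s["tool_pos"]+R.apply(L))[0]-O)*5; cv2.circle(v,tuple(int(x) for x in u),4,(0,0,255),1)
cv2.imwrite("pics/c3.png",v)
im=env.get_image("wrist");cv2.imwrite("pics/w8.png",cv2.resize(im[180:340,180:330],None,fx=4,fy=3.7,interpolation=cv2.INTER_CUBIC))
```

```text
444 [444.   21.4 186.7]
452 [452.   22.7 179.9]
444 [444.  -10.5 187.7]
452 [452.   -9.6 180.8]
```

View pics/c3.png

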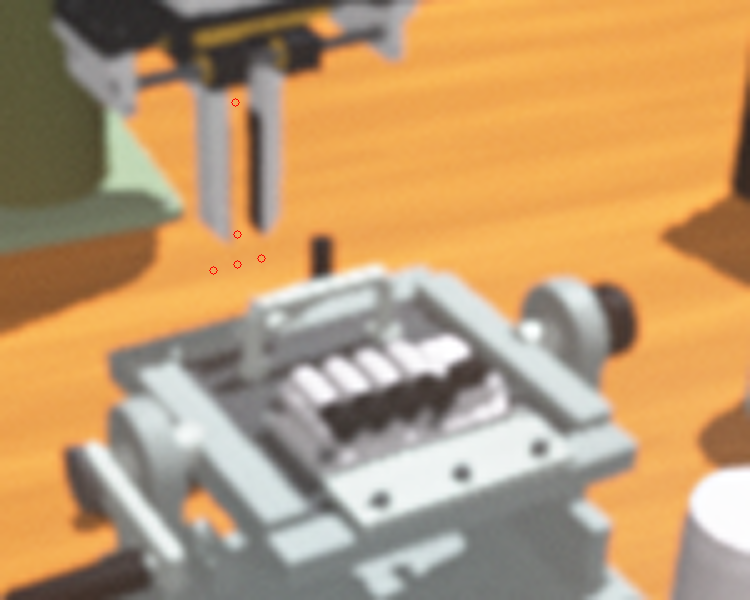

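View pics/w8.png

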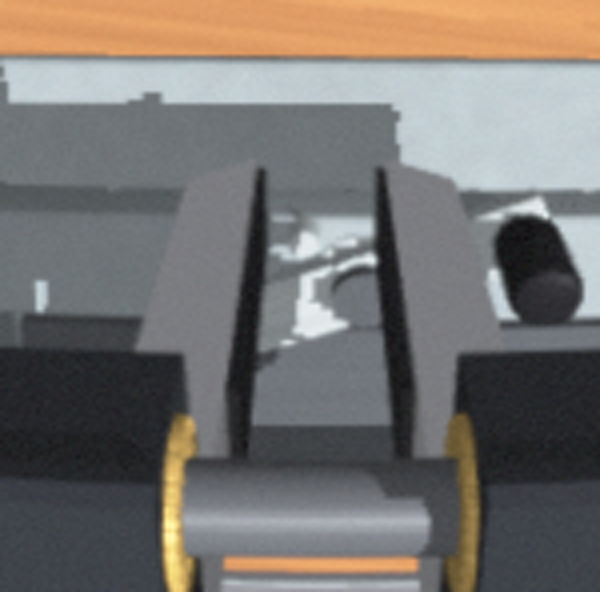

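All static views agree: the real fingertips end ~17–19 mm above the reported TCP (fingers were passing over the knob). I'll command lower accordingly, verifying by picture.

```bash
python3 -m handwheel '[[0,0,0,0,-30,0,0.15]]'
python3 - <<'E'
from h import *
plan((467.5,49.5,195,-62),7)
E
```

```text
time: 8.65
tool_pos: [448.9, 6.3, 196.2]
eef_rot: [-90.1, -0.3, 7.1]
wrist_force: [0.2, -0.0, 1.1]
gripper_width: 24.9
[-0.0, 0.172, 0.001] [3.4, 0.2, 5.8] deg 9.9 mm 6.7
[-0.0, 0.172, 0.001] [2.4, 0.2, 6.3] deg 9.9 mm 6.7
[-0.0, 0.172, 0.001] [1.2, 0.2, 6.6] deg 9.9 mm 6.7
[-0.0, 0.172, 0.001] [0.1, 0.2, 6.7] deg 9.9 mm 6.7
[-0.0, 0.172, 0.001] [-1.1, 0.2, 6.6] deg 9.9 mm 6.7
[-0.0, 0.172, 0.001] [-2.2, 0.2, 6.3] deg 9.9 mm 6.7
[-0.0, 0.172, 0.001] [-3.2, 0.2, 5.9] deg 9.9 mm 6.7
```

```bash
python3 -m handwheel '[[0,0.172,0,3,0,6,0.15],[0,0.172,0,2,0,6,0.15],[0,0.172,0,1,0,6.6,0.15],[0,0.172,0,0,0,6.6,0.15],[0,0.172,0,-1,0,6.6,0.15]]'
python3 - <<'E'
from h import *
plan((467.5,49.5,195,-62),2)
E
```

```text
time: 9.28
tool_pos: [463.7, 37.8, 199.3]
eef_rot: [-89.6, -0.5, -43.8]
wrist_force: [-1.0, -0.6, 0.1]
gripper_width: 40.2
[-0.004, 0.159, 0.004] [-2.7, 2.1, 5.5] deg 9.1 mm 6.5
[-0.004, 0.159, 0.004] [-3.5, 2.1, 5.1] deg 9.1 mm 6.5
```

```bash
python3 -m handwheel '[[0,0.16,0,-3,2,5.5,0.15],[0,0.16,0,-3,2,5,0.15],[0,0,0,0,0,0,0.15]]'
python3 - <<'E'
from h import *
plan((467.5,49.5,150,-62),1)
im=env.get_image("wrist")
cv2.imwrite("pics/w9.png",cv2.resize(im[150:384,100:420],None,fx=2.4,fy=2.4))
E
```

```text
time: 9.65
tool_pos: [467.6, 50.3, 195.1]
eef_rot: [-89.5, -0.3, -62.7]
wrist_force: [0.2, -0.1, -0.1]
gripper_width: 40.1
[-0.009, -0.012, 0.005] [0.4, 45.1, -0.8] deg 0.9 mm 45.1
```

View pics/w9.png

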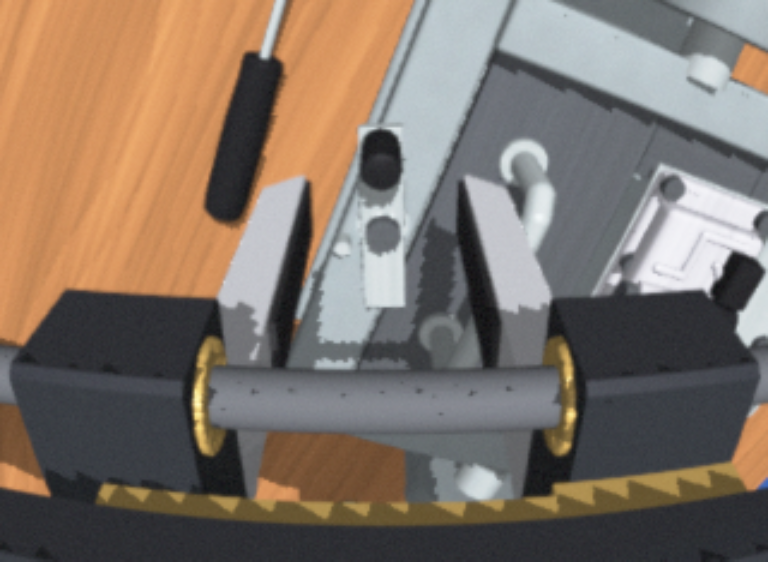

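```bash
python3 -m handwheel '[[0,0,0,0,18,-0.5,0.15]]';python3 -m handwheel '[[0,0,0,0,0,0,0.15]]'
python3 - <<'E'
from h import *
im=env.get_image("wrist");print(env.sense()["tool_pos"])
cv2.imwrite("pics/w10.png",cv2.resize(im[150:384,100:420],None,fx=2.4,fy=2.4))
E
```

```text
time: 9.82
tool_pos: [468.9, 49.6, 178.6]
eef_rot: [-89.3, -0.4, -62.5]
wrist_force: [0.1, -0.4, -1.2]
gripper_width: 39.8
time: 9.95
tool_pos: [467.5, 49.5, 177.3]
eef_rot: [-89.5, -0.3, -62.4]
wrist_force: [0.1, 1.1, -0.6]
gripper_width: 39.9
[468.58079413  49.46339332 178.4540164 ]
```

View pics/w10.png

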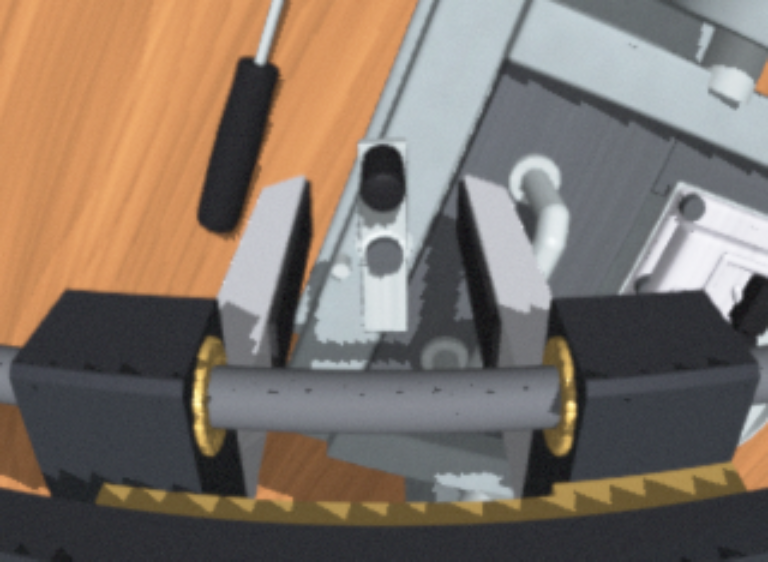

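```bash
python3 -m handwheel '[[0,0,0,0,14,0,0.15]]';python3 -m handwheel '[[0,0,0,0,13,0,0.3]]'; python3 -m handwheel '[[0,0,0,0,1,0,0.55],[0,0,0,0,0.5,-0.5,0.62]]'
python3 - <<'E'
from h import *
im=env.get_image("wrist");print(env.sense()["tool_pos"])
cv2.imwrite("pics/w11.png",cv2.resize(im[150:384,100:420],None,fx=2.4,fy=2.4))
im=env.get_image("side");cv2.imwrite("pics/s4.png",cv2.resize(im[150:260,190:320],None,fx=6,fy=5.4,interpolation=cv2.INTER_CUBIC))
E
```

```text
time: 10.12
tool_pos: [470.5, 49.2, 166.0]
eef_rot: [-89.1, -0.6, -62.4]
wrist_force: [-0.3, -0.2, -0.2]
gripper_width: 40.0
time: 10.25
tool_pos: [470.9, 49.1, 152.3]
eef_rot: [-89.1, -0.6, -62.4]
wrist_force: [0.4, 0.4, -0.5]
gripper_width: 34.1
time: 10.5
tool_pos: [469.3, 48.9, 149.2]
eef_rot: [-89.3, -0.5, -62.3]
wrist_force: [-0.5, 0.4, 0.4]
gripper_width: 18.9
[469.14016796  48.84604236 149.07050933]
```

View pics/w11.png

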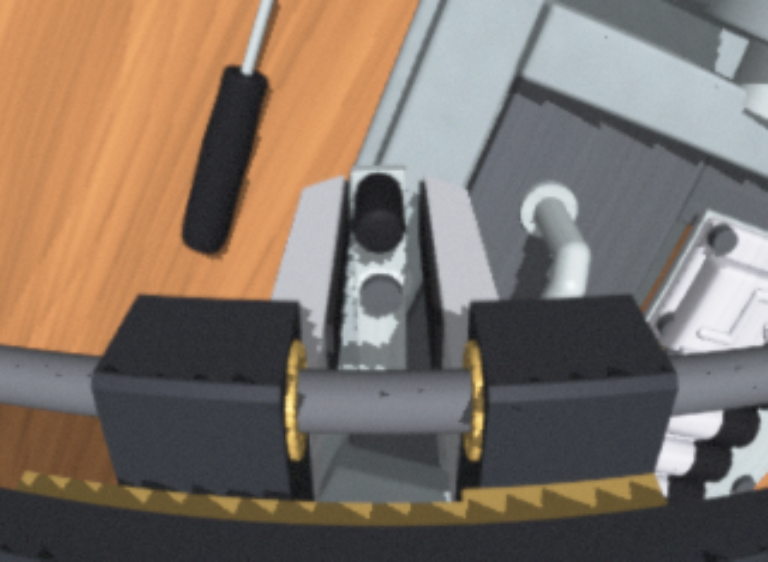

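View pics/s4.png

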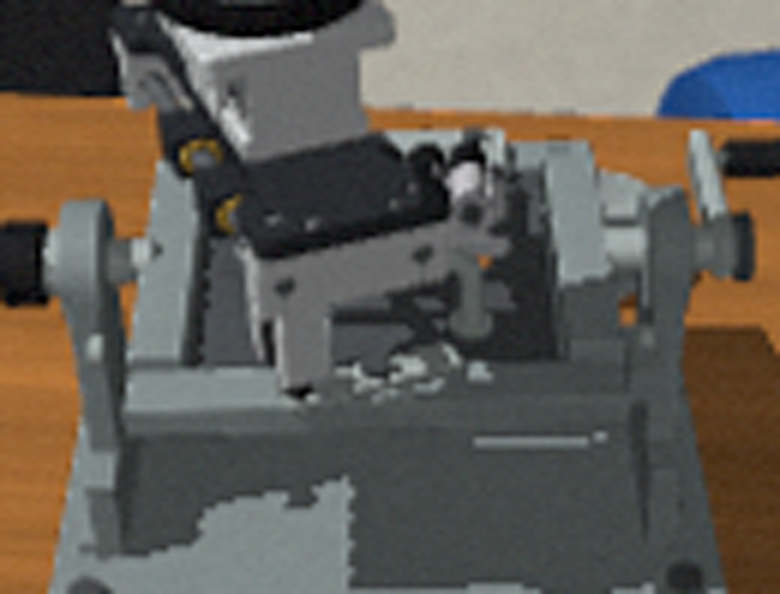

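Now the fingers truly straddle the knob (wrist (380,225) between tips; side shows the finger tip down over it). Swinging the arc.

```bash
python3 -m handwheel '[[0,-0.12,0,0.2,0,-4.2,0.62],[0,-0.12,0,0.2,0,-4.2,0.62],[0,-0.12,0,0.2,0,-4.2,0.62]]';python3 - <<'E'
from h import *
s=env.sense();print(s["tool_pos"]); yaw=s["eef_rot"][2]; th=np.radians(yaw+90-6.9); print(np.degrees(th),W((-90-34*np.sin(th),34*np.cos(th),168)))
im=env.get_image("wrist")
cv2.imwrite("pics/w12.png",cv2.resize(im[150:384,100:420],None,fx=2.4,fy=2.4))
plan((449.6,15.6,150,6.9),6)
E
```

```text
time: 10.98
tool_pos: [461.2, 42.1, 150.3]
eef_rot: [-89.2, -0.9, -41.0]
wrist_force: [1.3, 1.4, -1.6]
gripper_width: 17.8
[461.16685053  42.0860549  150.30474304]
42.06127023257222 [457.70679737  42.01103166 168.        ]
[-0.001, -0.139, 0.003] [1.4, 0.0, -4.5] deg 8.0 mm 4.8
[-0.001, -0.139, 0.003] [0.8, 0.0, -4.7] deg 8.0 mm 4.8
[-0.001, -0.139, 0.003] [0.2, 0.0, -4.7] deg 8.0 mm 4.8
[-0.001, -0.139, 0.003] [-0.5, 0.0, -4.7] deg 8.0 mm 4.8
[-0.001, -0.139, 0.003] [-1.2, 0.0, -4.6] deg 8.0 mm 4.8
[-0.001, -0.139, 0.003] [-1.8, 0.0, -4.4] deg 8.0 mm 4.8
```

View pics/w12.png

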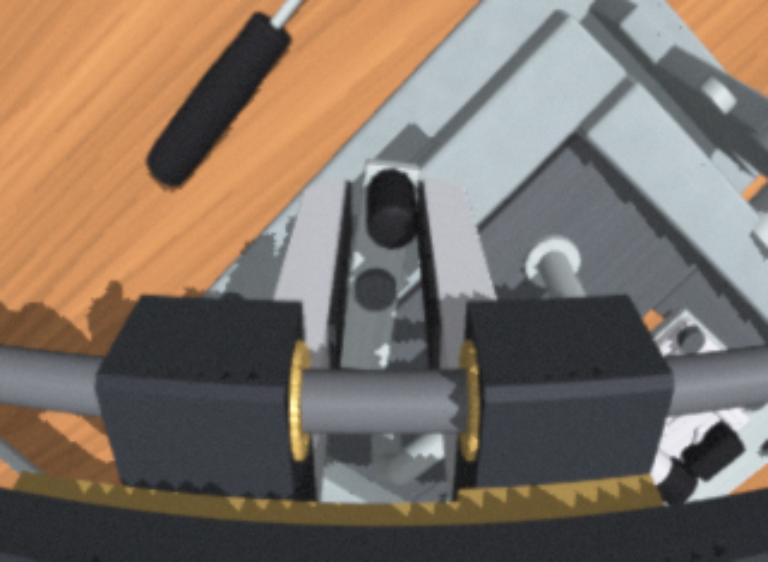

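The latch now turns with the fingers (knob (392,215) against the rear pad, force ~2 N). Continuing.

```bash
python3 -m handwheel '[[0,-0.13,0,0,0,-4.8,0.62],[0,-0.13,0,0,0,-4.7,0.62],[0,-0.13,0,0,0,-4.6,0.62],[0,-0.13,0,0,0,-4.6,0.62]]';python3 - <<'E'
from h import *
s=env.sense();yaw=s["eef_rot"][2]; th=np.radians(yaw+90-6.9); print(np.degrees(th),W((-90-34*np.sin(th),34*np.cos(th),168)))
plan((449.6,13,149,6.9),3)
E
```

```text
time: 11.52
tool_pos: [452.9, 27.7, 150.9]
eef_rot: [-89.5, -1.3, -10.5]
wrist_force: [0.8, 1.4, -0.7]
gripper_width: 17.8
72.57499447010497 [449.92387967  25.89828189 168.        ]
[-0.002, -0.101, 0.008] [-0.2, 0.6, -5.0] deg 5.8 mm 5.1
[-0.002, -0.101, 0.008] [-0.7, 0.6, -5.0] deg 5.8 mm 5.1
[-0.002, -0.101, 0.008] [-1.2, 0.6, -4.9] deg 5.8 mm 5.1
```

```bash
python3 -m handwheel '[[0,-0.1,0.008,-1,1,-5,0.62],[0,-0.1,0.008,-1,1,-5,0.62],[0,-0.1,0.008,-1,1,-5,0.62]]';python3 -m handwheel '[[0,0,0,0,0,-4,0.62]]'; python3 -m handwheel '[[0,0,0,0,0,-4,0.62]]'
python3 - <<'E'
from h import *
im=env.get_image("wrist")
cv2.imwrite("pics/w13.png",cv2.resize(im[150:384,100:420],None,fx=2.4,fy=2.4))
E
```

```text
time: 11.9
tool_pos: [450.2, 14.7, 149.8]
eef_rot: [-89.5, -0.2, 7.0]
wrist_force: [-0.0, 1.9, 1.0]
gripper_width: 17.7
time: 12.02
tool_pos: [450.1, 12.5, 149.8]
eef_rot: [-89.3, -0.2, 6.8]
wrist_force: [-2.4, 8.8, 1.2]
gripper_width: 17.9
time: 12.15
tool_pos: [450.0, 11.9, 149.7]
eef_rot: [-88.8, -0.2, 6.6]
wrist_force: [-0.1, 10.3, 1.3]
gripper_width: 19.7
```

View pics/w13.png

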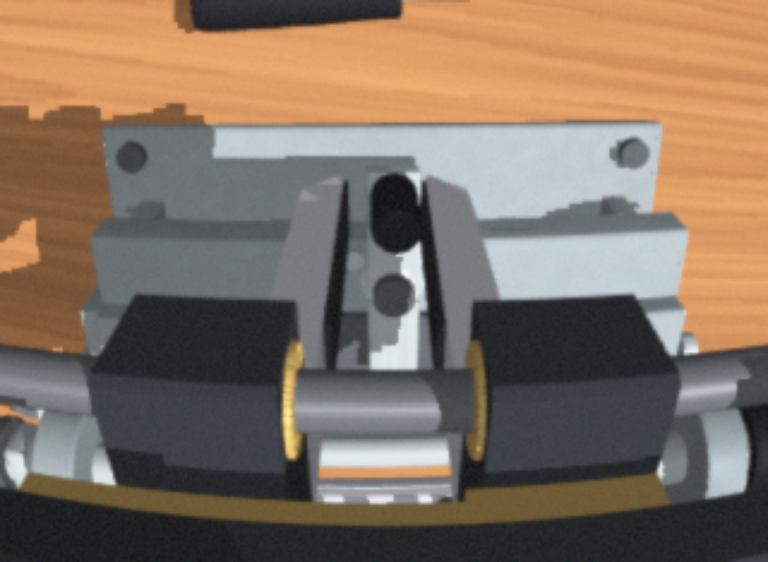

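Latch against its stop (10 N, lever straight out to the front at (395,215)). Releasing and going to the handle.

```bash
python3 -m handwheel '[[0,0,0,0,0,3,0.4],[0,0,0,0,0,0,0.2],[0,0,0,0,-30,0,0.2],[0,0,0,0,-30,0,0.15]]'
python3 - <<'E'
from h import *
plan((523.1,24.5,215,-83.1),9)
E
```

```text
time: 12.7
tool_pos: [447.9, 12.7, 208.8]
eef_rot: [-88.9, 0.1, 6.3]
wrist_force: [0.9, -0.4, -0.1]
gripper_width: 39.6
[-0.001, 0.173, -0.002] [8.5, -0.7, 0.4] deg 9.9 mm 8.5
[-0.001, 0.173, -0.002] [8.3, -0.7, 1.9] deg 9.9 mm 8.5
[-0.001, 0.173, -0.002] [7.8, -0.7, 3.3] deg 9.9 mm 8.5
[-0.001, 0.173, -0.002] [7.1, -0.7, 4.6] deg 9.9 mm 8.5
[-0.001, 0.173, -0.002] [6.2, -0.7, 5.7] deg 9.9 mm 8.5
[-0.001, 0.173, -0.002] [5.2, -0.7, 6.7] deg 9.9 mm 8.5
[-0.001, 0.173, -0.002] [3.9, -0.7, 7.5] deg 9.9 mm 8.5
[-0.001, 0.173, -0.002] [2.6, -0.7, 8.1] deg 9.9 mm 8.5
[-0.001, 0.173, -0.002] [1.2, -0.7, 8.4] deg 9.9 mm 8.5
```

```bash
python3 -m handwheel '[[0,0.173,0,8.5,-1,0.4,0.15],[0,0.173,0,8.3,-1,2,0.15],[0,0.173,0,7.8,-1,3.3,0.15],[0,0.173,0,7,-1,4.6,0.15],[0,0.173,0,6,-1,5.7,0.15]]'; python3 -m handwheel '[[0,0.173,0,5,-1,6.7,0.15],[0,0.173,0,4,-1,7.5,0.15],[0,0.173,0,2.6,-1,8,0.15],[0,0.173,0,1,0,8.4,0.15],[0,0,0,0,0,0,0.15]]'
python3 - <<'E'
from h import *
plan((523.1,24.5,190,-83.1),1)
im=env.get_image("wrist")
cv2.imwrite("pics/w14.png",cv2.resize(im[150:384,100:420],None,fx=2.4,fy=2.4))
E
```

```text
time: 13.32
tool_pos: [493.6, 16.0, 218.4]
eef_rot: [-89.3, 0.3, -45.3]
wrist_force: [0.2, 0.8, 1.0]
gripper_width: 40.4
time: 13.95
tool_pos: [529.4, 17.3, 222.2]
eef_rot: [-89.6, 0.4, -86.6]
wrist_force: [0.3, 0.6, 1.4]
gripper_width: 40.1
[-0.007, -0.061, -0.006] [-7.4, 32.2, -6.1] deg 3.6 mm 33.6
```

View pics/w14.png

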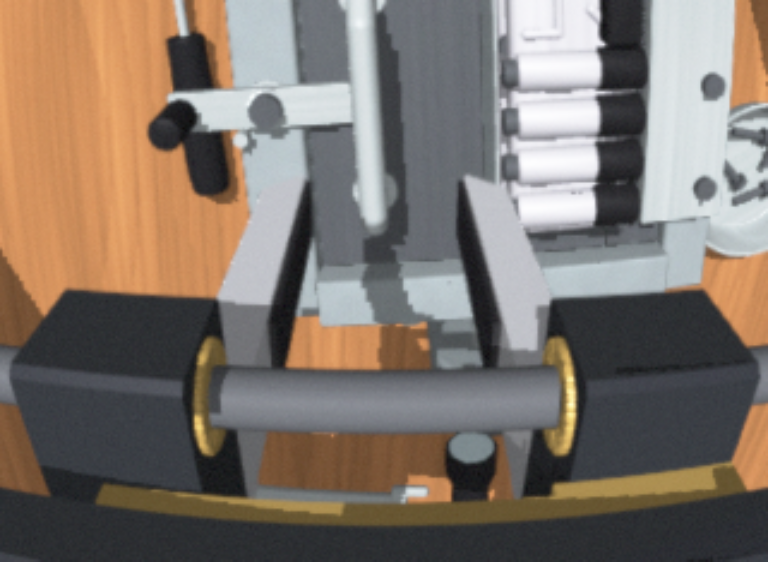

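Latch is home (lever straight out at v≈105), bar of handle from (365,0) to (378,225). Centring on the bar and descending part way.

```bash
python3 -m handwheel '[[-0.007,-0.06,-0.006,-8,28,-6,0.15],[0,0,0,0,0,0,0.15]]'
python3 - <<'E'
from h import *
plan((523.1,24.5,158,-83.1),2)
im=env.get_image("wrist")
cv2.imwrite("pics/w15.png",cv2.resize(im[150:384,100:420],None,fx=2.4,fy=2.4))
E
```

```text
time: 14.25
tool_pos: [522.5, 24.6, 194.1]
eef_rot: [-90.0, -0.1, -82.9]
wrist_force: [0.7, -0.9, -0.3]
gripper_width: 40.1
[-0.0, 0.002, 0.0] [0.1, 18.0, 0.3] deg 0.1 mm 18.0
[-0.0, 0.002, 0.0] [0.1, 18.0, 0.3] deg 0.1 mm 18.0
```

View pics/w15.png

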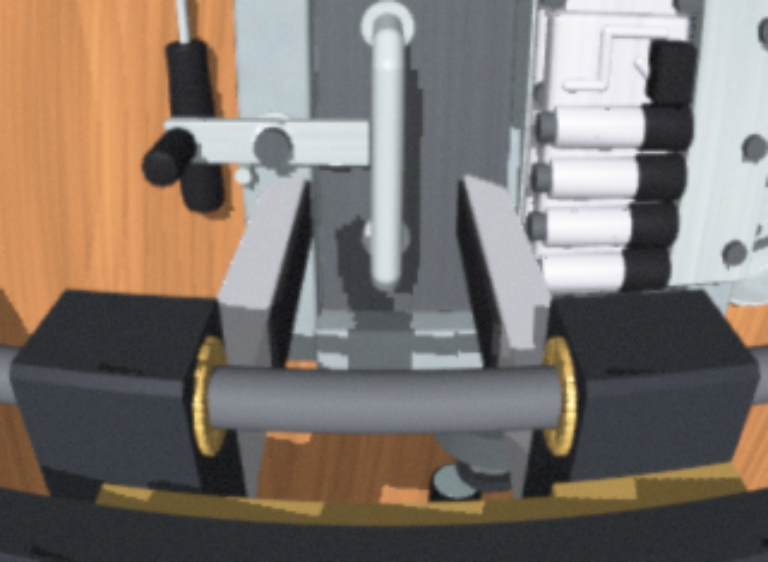

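```bash
python3 -m handwheel '[[0,0,0,0,18,0.5,0.15]]'; python3 -m handwheel '[[0,0,0,0,19,0.5,0.15]]';  python3 -m handwheel '[[0,0,0,0,2,0,0.5],[0,0,0,0,0.5,0,0.9],[0,0,0,0,0,0,0.9],[0,0,0,0,0,0,0.9],[0,0,0,0,0,0,0.9]]' 25
python3 - <<'E'
from h import *
im=env.get_image("wrist");print(env.sense()["tool_pos"])
cv2.imwrite("pics/w16.png",cv2.resize(im[150:384,100:420],None,fx=2.4,fy=2.4))
E
```

```text
time: 14.42
tool_pos: [527.4, 23.6, 180.5]
eef_rot: [-89.4, -0.2, -82.9]
wrist_force: [0.3, 0.5, 0.7]
gripper_width: 40.1
time: 14.55
tool_pos: [528.7, 23.2, 161.3]
eef_rot: [-89.3, -0.3, -82.9]
wrist_force: [-0.1, 0.0, -0.0]
gripper_width: 40.0
time: 15.18
tool_pos: [525.3, 22.4, 157.5]
eef_rot: [-89.8, -0.2, -83.0]
wrist_force: [0.0, 0.1, -2.3]
gripper_width: 9.1
[525.30547268  22.41032883 157.53812301]
```

View pics/w16.png

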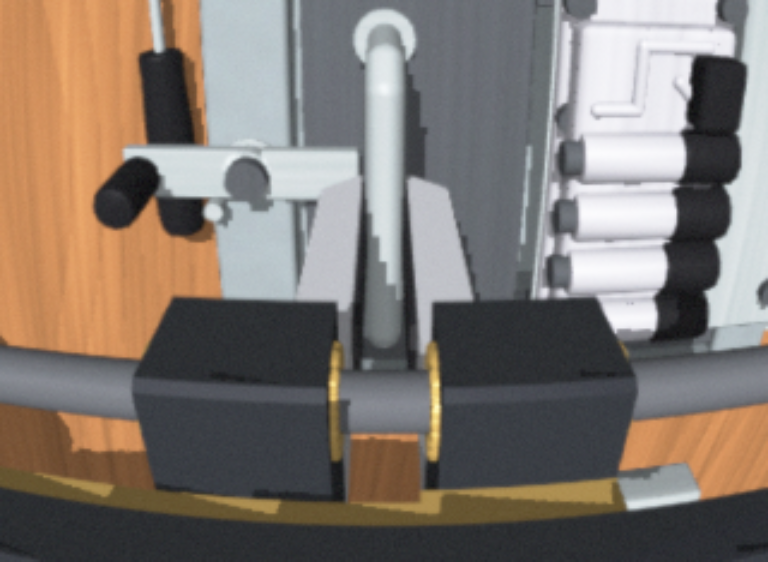

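Bar gripped (width 9.1 mm). Tugging.

```bash
python3 -m handwheel '[[0,0,0,0,0,0,0.9],[0,0,0,0,-2,0,0.9],[0,0,0,0,-2,0,0.9]]' 50; python3 -m handwheel '[[0,0,0,0,-3,0,0.9],[0,0,0,0,-3,0,0.9]]'
```

```text
time: 15.6
tool_pos: [525.6, 22.6, 159.4]
eef_rot: [-89.7, -0.2, -83.0]
wrist_force: [4.9, 0.3, -15.1]
gripper_width: 8.7
time: 15.85
tool_pos: [524.5, 23.0, 159.6]
eef_rot: [-89.9, -0.1, -83.0]
wrist_force: [6.4, -0.9, -19.5]
gripper_width: 8.5
```

```bash
python3 -m handwheel '[[0,0,0,0,-4,0,0.9],[0,0,0,0,-4,0,0.9],[0,0,0,0,-4,0,0.9],[0,0,0,0,-4,0,0.9]]'
python3 - <<'E'
from h import *
im=env.get_image("wrist");print(env.sense()["tool_pos"],env.sense()["wrist_force"])
cv2.imwrite("pics/w17.png",cv2.resize(im[150:384,100:420],None,fx=2.4,fy=2.4))
E
```

```text
time: 16.35
tool_pos: [524.0, 23.0, 159.8]
eef_rot: [-90.1, 0.0, -83.0]
wrist_force: [8.5, -1.9, -22.8]
gripper_width: 8.7
[524.05321988  23.00919843 159.81846919] [  8.87931346  -1.36558599 -23.3635733 ]
```

View pics/w17.png

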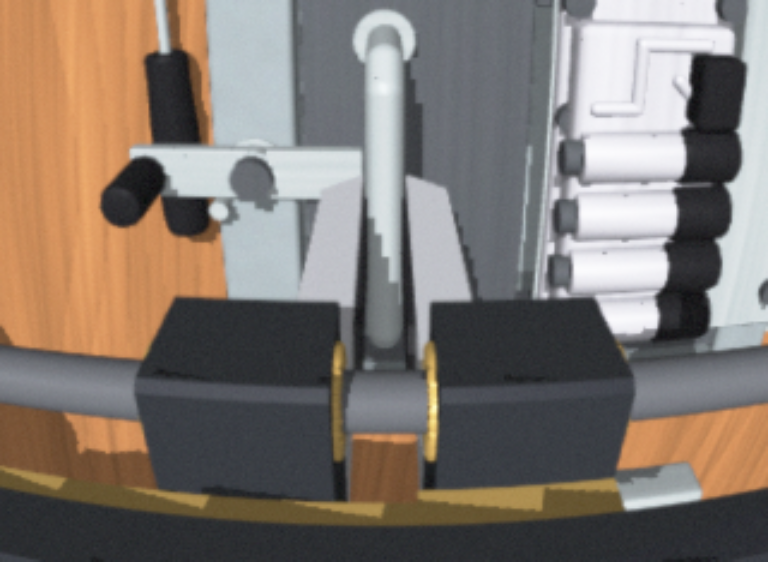

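Sustained ~15–23 N upward for over 0.7 s with the plate stopped after 2 mm, so the carrier bears on the nose. Lowering, releasing, moving to the crank.

```bash
python3 -m handwheel '[[0,0,0,0,3,0,0.9],[0,0,0,0,0,0,0.1],[0,0,0,0,0,0,0.1],[0,0,0,0,0,0,0.1]]' 20;python3 -m handwheel '[[0,0,0,0,-30,0,0.1],[0,0,0,0,-30,0,0.0]]'
python3 - <<'E'
from h import *
print(W((75,-192,155)))
W0=W((75,-192,155)); plan((W0[0],W0[1],215,-83.1),5)
E
```

```text
time: 16.9
tool_pos: [526.2, 22.8, 161.9]
eef_rot: [-89.9, -0.1, -83.0]
wrist_force: [0.3, -0.2, 0.2]
gripper_width: 35.7
time: 17.15
tool_pos: [524.3, 23.1, 221.3]
eef_rot: [-90.1, -0.0, -83.0]
wrist_force: [-0.2, -0.3, -1.2]
gripper_width: 46.4
[ 670.2230737  -151.09914674  155.        ]
[0.001, 0.0, 0.0] [38.1, 1.2, 24.7] deg 0.0 mm 45.5
[0.001, 0.0, 0.0] [38.1, 1.2, 24.7] deg 0.0 mm 45.5
[0.001, 0.0, 0.0] [38.1, 1.2, 24.7] deg 0.0 mm 45.5
[0.001, 0.0, 0.0] [38.1, 1.2, 24.8] deg 0.0 mm 45.5
[0.001, 0.0, 0.0] [38.1, 1.2, 24.8] deg 0.0 mm 45.5
```

```bash
python3 -m handwheel '[[0,0,0,38,0,25,0],[0,0,0,38,0,25,0],[0,0,0,38,0,25,0],[0,0,0,38,0,25,0],[0,0,0,30,0,20,0]]'; python3 -m handwheel '[[0,0,0,0,0,0,0]]'
python3 - <<'E'
from h import *
s=env.sense();print(s["tool_pos"])
W0=W((75,-192,155)); plan((W0[0],W0[1],180,-83.1),1)
im=env.get_image("wrist")
cv2.imwrite("pics/w18.png",cv2.resize(im,None,fx=1.55,fy=1.55))
im=env.get_image("side"); R=Ro.from_euler("xyz",s["eef_rot"],degrees=True)
O=(250,110);v=cv2.resize(im[O[1]:O[1]+120,O[0]:O[0]+150],None,fx=5,fy=5,interpolation=cv2.INTER_CUBIC)
for L in ([0,0,0],[0,-18,0]):
    u=(proj("side",s["tool_pos"]+R.apply(L))[0]-O)*5; cv2.circle(v,tuple(int(x) for x in u),4,(0,0,255),1)
u=(proj("side",W0)[0]-O)*5; cv2.circle(v,tuple(int(x) for x in u),4,(0,255,0),1)
cv2.imwrite("pics/s5.png",v)
E
```

```text
time: 17.77
tool_pos: [672.9, -145.4, 230.0]
eef_rot: [-89.4, -0.2, -82.7]
wrist_force: [-0.4, -0.5, 0.1]
gripper_width: 46.9
time: 17.9
tool_pos: [673.8, -147.7, 229.4]
eef_rot: [-89.4, -0.2, -82.9]
wrist_force: [0.6, 1.4, -0.3]
gripper_width: 47.2
[ 673.77585058 -147.66350509  229.35869807]
[-0.011, 0.004, 0.004] [2.8, 49.3, -4.5] deg 0.7 mm 49.6
```

View pics/w18.png

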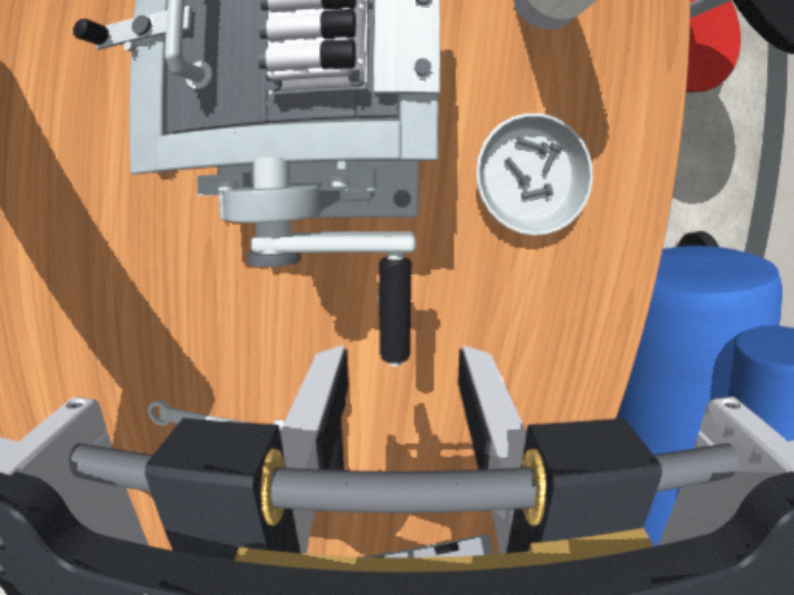

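View pics/s5.png

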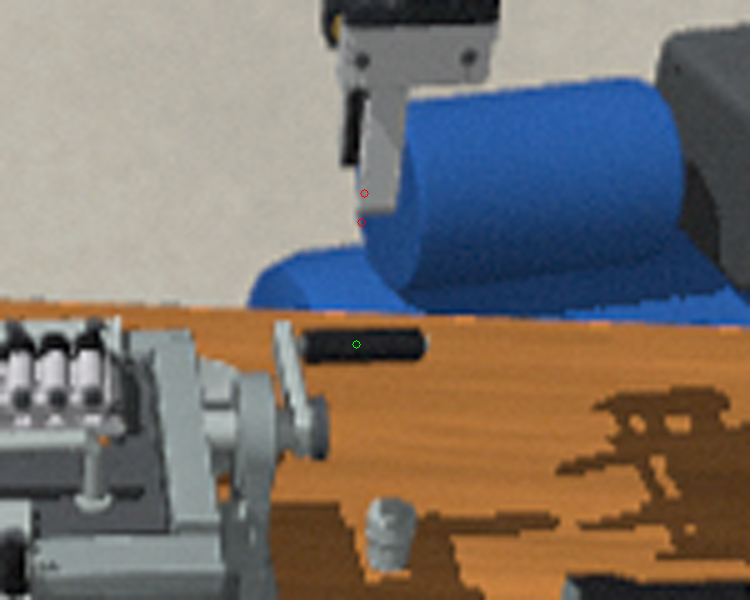

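Run:
```python
from h import *
s=env.sense(); R=Ro.from_euler("xyz",s["eef_rot"],degrees=True);P=s["tool_pos"]
O=np.array((250,110))
for dy in(0,-18):
  for L in ([-8,dy,-36],[8,dy,-36],[-8,dy,-24],[8,dy,-24]):
    print(dy,L,((proj("side",P+R.apply(L))[0]-O)*5).round())
# grip centre
im=env.get_image("side")
a=tri([ray("side",250+364/5,110+345/5),ray("scene",170+142/4,140+352/4)]);print(a)
print(atz("side",250+304/5,110+345/5,155),atz("side",250+424/5,110+345/5,155))
print("wrist",[atz("wrist",395/1.55,v/1.55,155).round(1) for v in(262,310,358)])
im=env.get_image("scene");O=(180,130)
v=cv2.resize(im[O[1]:O[1]+120,O[0]:O[0]+150],None,fx=5,fy=5,interpolation=cv2.INTER_CUBIC)
for L in ([0,0,0],[0,-18,0]):
    u=(proj("scene",P+R.apply(L))[0]-O)*5; cv2.circle(v,tuple(int(x) for x in u),4,(0,0,255),1)
u=(proj("scene",W((75,-192,155)))[0]-O)*5; cv2.circle(v,tuple(int(x) for x in u),4,(0,255,0),1)
cv2.imwrite("pics/c5.png",v)
```

```text
0 [-8, 0, -36] [353. 260.]
0 [8, 0, -36] [385. 259.]
0 [-8, 0, -24] [350. 247.]
0 [8, 0, -24] [381. 246.]
-18 [-8, -18, -36] [356. 229.]
-18 [8, -18, -36] [388. 228.]
-18 [-8, -18, -24] [352. 217.]
-18 [8, -18, -24] [384. 216.]
(array([ 671.67398233, -153.74653741,  153.97129474]), [np.float64(1.5339886566683714), np.float64(1.5339886566684244)])
[ 667.33325507 -122.24192507  155.        ] [ 671.98589244 -187.85576334  155.        ]
wrist [array([ 665.8, -119.3,  155. ]), array([ 669.6, -149.7,  155. ]), array([ 673.6, -182.1,  155. ])]
```

View pics/c5.png

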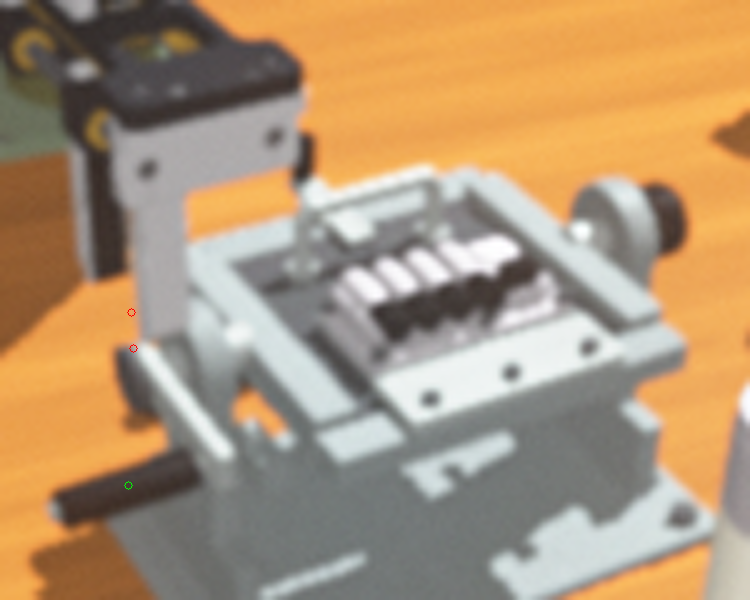

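Run:
```python
from h import *
from scipy.optimize import least_squares
s=env.sense(); R=Ro.from_euler("xyz",s["eef_rot"],degrees=True);P=s["tool_pos"]
f=lambda o:np.r_[(proj("side",P+o+R.apply([0,0,-36]))[0]-[250,110])*5-[376,212],(proj("scene",P+o+R.apply([0,0,36]))[0]-[180,130])*5-[162,343]]
r=least_squares(f,[0,0,0]);print(r.x,r.fun)
```

```text
[ 1.63282677 -3.05644298 26.18057713] [ 1.87198602  0.49767581  1.4872149  -0.33597616]
```

Here the real tip is ~26 mm above the reading (growing with reach, ~0.039·r, like a shoulder bias); grip centre ≈ (670.5,−152.5,155). Descending stepwise.

```bash
python3 -m handwheel '[[-0.01,0,0,1,30,-5,0],[0,0,0,0,30,0,0],[0,0,0,0,0,0,0]]'
python3 - <<'E'
from h import *
s=env.sense();print(s["tool_pos"])
plan((670.5,-150,165,-83.1),1)
im=env.get_image("wrist")
cv2.imwrite("pics/w19.png",cv2.resize(im[150:384,100:420],None,fx=2.4,fy=2.4))
im=env.get_image("side"); O=(250,110);v=cv2.resize(im[O[1]:O[1]+120,O[0]:O[0]+150],None,fx=5,fy=5,interpolation=cv2.INTER_CUBIC)
cv2.imwrite("pics/s6.png",v)
E
```

```text
time: 18.48
tool_pos: [667.1, -142.4, 171.7]
eef_rot: [-89.8, -0.2, -82.4]
wrist_force: [-1.1, 1.3, 0.1]
gripper_width: 47.0
[ 667.12169681 -142.38445612  171.73158604]
[-0.003, 0.012, 0.004] [8.0, 6.8, 2.3] deg 0.7 mm 10.7
```

View pics/w19.png

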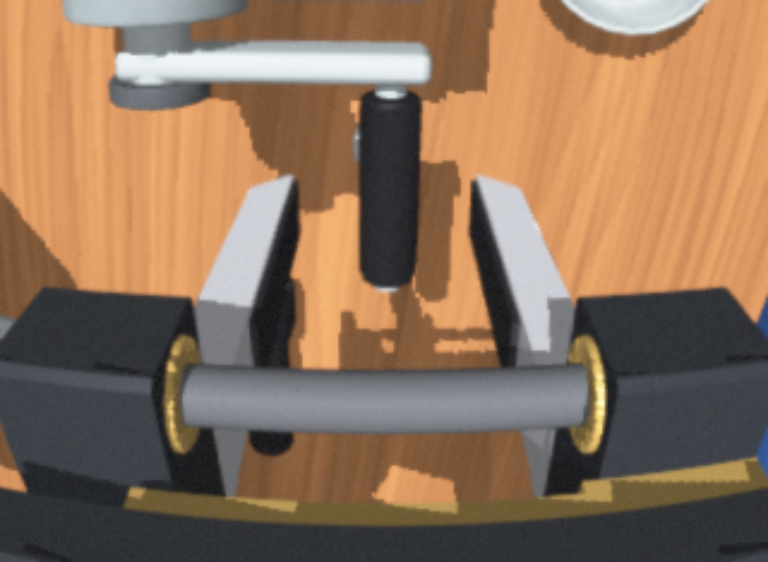

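View pics/s6.png

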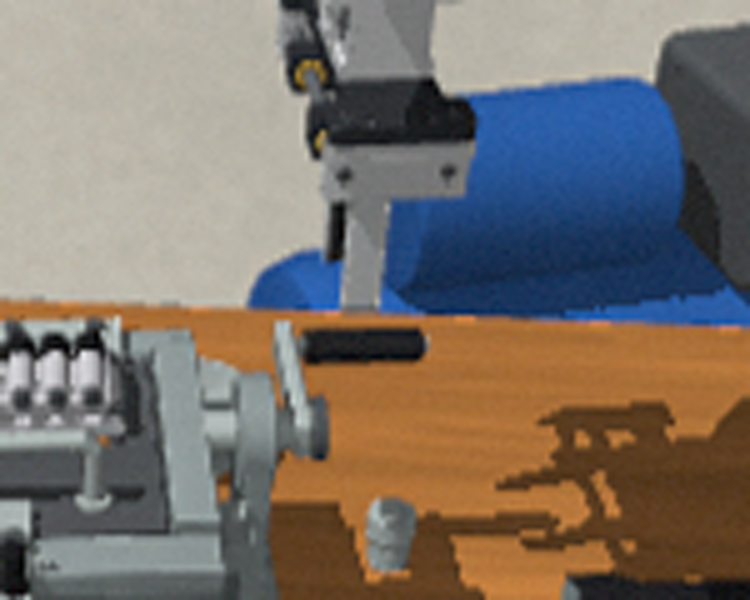

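```bash
python3 -m handwheel '[[0,0.012,0,6,28,2,0],[0,0,0,1,27,0,0],[0,0,0,0,0,0,0]]'
python3 - <<'E'
from h import *
s=env.sense();print(s["tool_pos"])
im=env.get_image("wrist")
cv2.imwrite("pics/w20.png",cv2.resize(im[150:384,100:420],None,fx=2.4,fy=2.4))
im=env.get_image("side"); O=(250,110);v=cv2.resize(im[O[1]:O[1]+120,O[0]:O[0]+150],None,fx=5,fy=5,interpolation=cv2.INTER_CUBIC)
cv2.imwrite("pics/s7.png",v)
E
```

```text
time: 18.95
tool_pos: [677.6, -150.9, 127.9]
eef_rot: [-88.8, -0.7, -83.1]
wrist_force: [0.2, -0.3, -0.3]
gripper_width: 46.7
[ 677.61221719 -150.88834085  127.88985868]
```

View pics/w20.png

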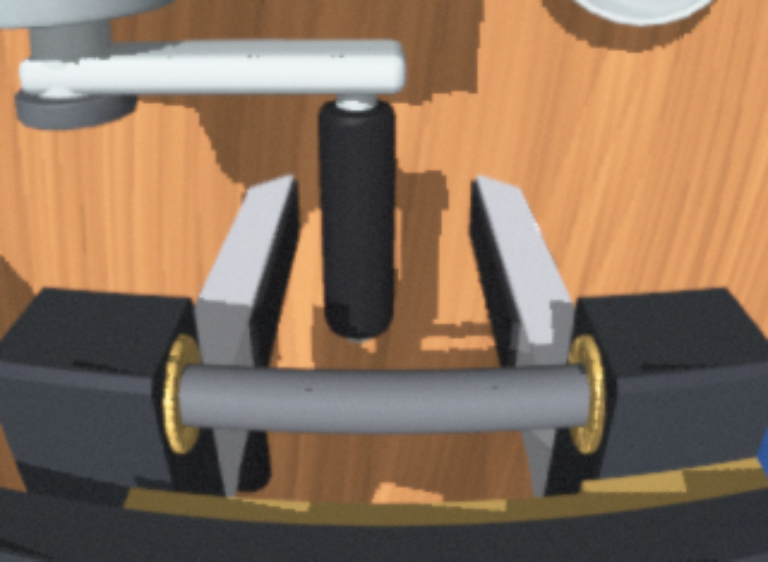

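View pics/s7.png

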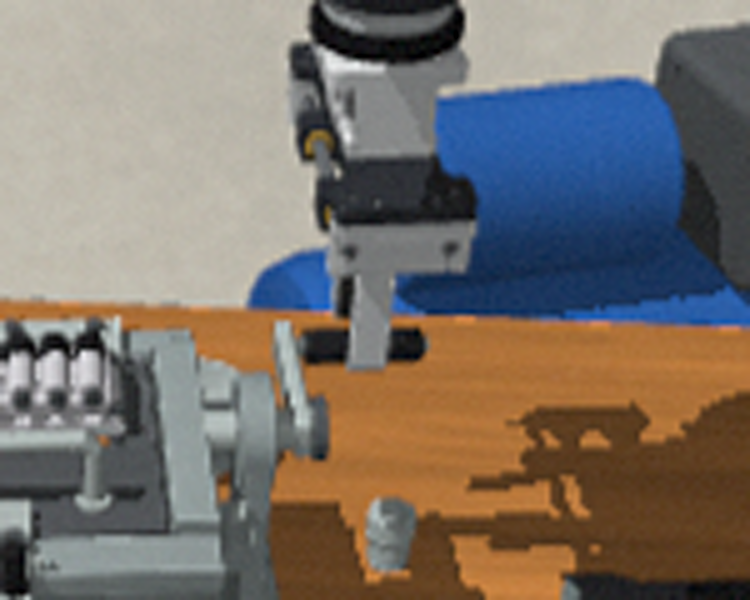

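```bash
python3 -m handwheel '[[-0.012,0,0,0,13,-8,0],[0,0,0,0,1,0,0.1]]'; python3 -m handwheel '[[0,0,0,0,0,0,0.6],[0,0,0,0,0,0,0.7],[0,0,0,0,0,0,0.7]]' 25;  python3 - <<'E'
from h import *
s=env.sense();print(s["tool_pos"],s["gripper_width"])
im=env.get_image("wrist")
cv2.imwrite("pics/w21.png",cv2.resize(im[150:384,100:420],None,fx=2.4,fy=2.4))
im=env.get_image("side"); O=(250,110);v=cv2.resize(im[O[1]:O[1]+120,O[0]:O[0]+150],None,fx=5,fy=5,interpolation=cv2.INTER_CUBIC)
cv2.imwrite("pics/s8.png",v)
E
```

```text
time: 19.3
tool_pos: [673.4, -153.2, 119.5]
eef_rot: [-89.0, -1.0, -83.0]
wrist_force: [0.1, 0.2, 0.4]
gripper_width: 43.2
time: 19.68
tool_pos: [670.7, -153.7, 119.6]
eef_rot: [-89.3, -1.0, -83.0]
wrist_force: [-7.2, -0.4, 1.7]
gripper_width: 19.3
[ 670.7155646  -153.70473702  119.58651108] 19.293835786603694
```

View pics/w21.png

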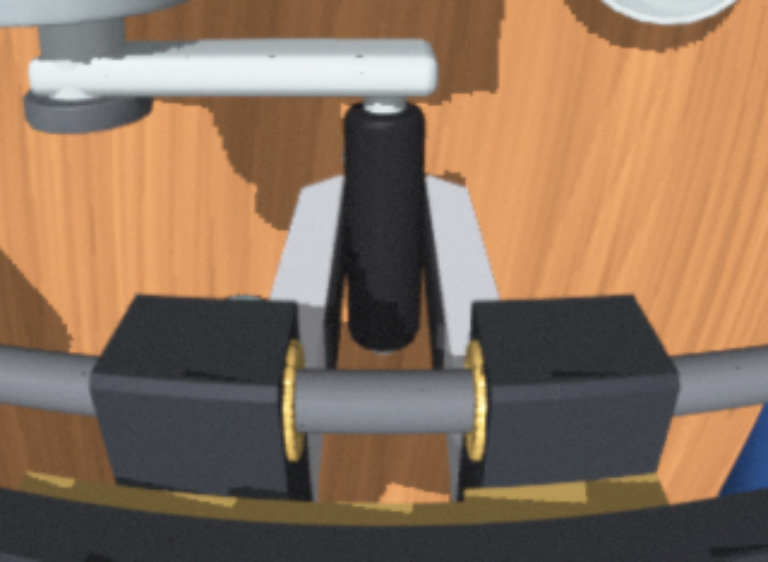

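View pics/s8.png

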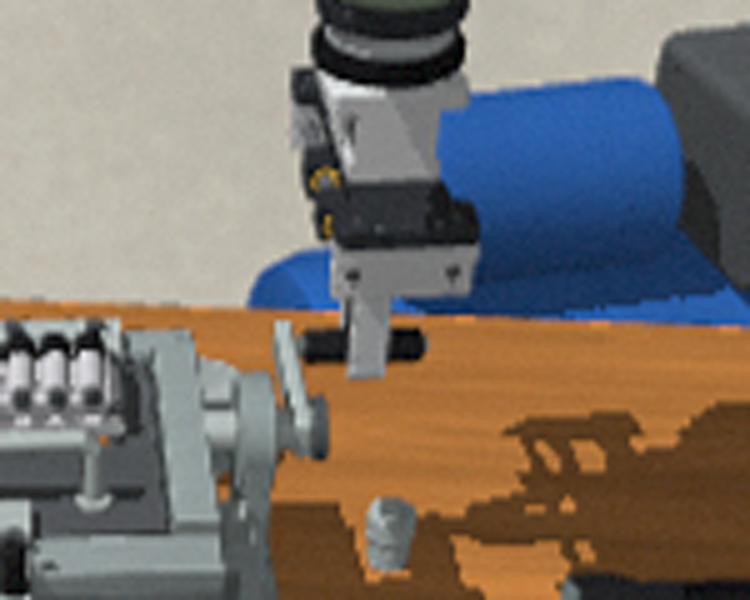

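Crank grip held (19.3 mm ≈ 20). Cranking in small tangential steps.

```bash
python3 -m handwheel '[[0,0,0,0,-6,0,0.7],[0,0,0,0,-6.5,-0.7,0.7],[0,0,0,0,-6.5,-1.2,0.7]]' 35;  python3 - <<'E'
from h import *
s=env.sense();print(s["tool_pos"],s["eef_rot"],s["wrist_force"])
E
```

```text
time: 20.15
tool_pos: [668.9, -153.9, 135.0]
eef_rot: [-89.3, -0.9, -83.1]
wrist_force: [3.3, -2.1, -7.9]
gripper_width: 19.0
[ 668.92908958 -153.85993016  135.03074723] [-89.32858468  -0.94522536 -83.07552719] [ 3.31229009 -2.11565667 -7.94569821]
```

```bash
cat >> h.py <<'E'
def crank(n=5,step=8.0):
    s=env.sense();p=s["tool_pos"]; u=np.array([np.cos(FY),np.sin(FY)])
    lx=(p[:2]-np.array([670.7,-153.7]))@u+75; ly=(p[:2]-np.array([670.7,-153.7]))@[-u[1],u[0]]
    z=p[2]-119.6+0.039*(np.hypot(*p[:2])-688)
    ph=np.arctan2(z,lx); print("phi",np.degrees(ph).round(1),"r",np.hypot(z,lx).round(1),"ly",ly.round(1),"F",s["wrist_force"].round(1),"rot",s["eef_rot"].round(1),"t",s["time"])
    d=step/75
    for i in range(n):
        m=ph+d*(i+.5); print("y %.1f z %.1f"%(-step*np.cos(m),-step*np.sin(m)))
E
python3 - <<'E'
from h import *
crank()
E
```

```text
phi 11.9 r 74.8 ly 0.1 F [ 3.3 -2.1 -7.9] rot [-89.3  -0.9 -83.1] t 20.15
y -7.7 z -2.1
y -7.5 z -2.9
y -7.1 z -3.6
y -6.7 z -4.4
y -6.2 z -5.1
```

```bash
python3 -m handwheel '[[0,0,0,0,-7.7,-2.1,0.7],[0,0,0,0,-7.5,-2.9,0.7],[0,0,0,0,-7.1,-3.6,0.7],[0,0,0,0,-6.7,-4.4,0.7]]';  python3 - <<'E'
from h import *
crank()
E
```

```text
time: 20.65
tool_pos: [654.8, -155.6, 165.5]
eef_rot: [-89.4, -1.0, -83.1]
wrist_force: [3.7, -3.2, -8.8]
gripper_width: 18.9
phi 37.5 r 74.4 ly 0.1 F [ 3.7 -3.2 -8.8] rot [-89.4  -1.  -83.1] t 20.65
y -6.1 z -5.2
y -5.5 z -5.8
y -4.8 z -6.4
y -4.1 z -6.9
y -3.4 z -7.3
```

```bash
python3 -m handwheel '[[0,0,0,0,-6.1,-5.2,0.7],[0,0,0,0,-5.5,-5.8,0.7],[0,0,0,0,-4.8,-6.4,0.7],[0,0,0,0,-4.1,-6.9,0.7],[0,0,0,0,-3.4,-7.3,0.7]]';  python3 - <<'E'
from h import *
crank()
E
```

```text
time: 21.28
tool_pos: [621.2, -159.5, 189.9]
eef_rot: [-89.3, -1.0, -83.1]
wrist_force: [6.5, -2.8, -12.4]
gripper_width: 19.1
phi 69.8 r 73.0 ly 0.2 F [  6.5  -2.8 -12.4] rot [-89.3  -1.  -83.1] t 21.275
y -2.4 z -7.6
y -1.5 z -7.9
y -0.7 z -8.0
y 0.2 z -8.0
y 1.0 z -7.9
```

```bash
python3 -m handwheel '[[0,0,0,0,-1.5,-7.6,0.7],[0,0,0,0,-0.8,-7.9,0.7],[0,0,0,0,0,-8,0.7],[0,0,0,0,0.6,-8,0.7],[0,0,0,0,1.2,-7.9,0.7]]';  python3 - <<'E'
from h import *
crank()
E
```

```text
time: 21.9
tool_pos: [589.1, -163.4, 193.9]
eef_rot: [-87.9, -1.2, -83.1]
wrist_force: [9.8, -1.3, -11.0]
gripper_width: 19.0
phi 95.7 r 71.7 ly 0.2 F [  9.8  -1.3 -11. ] rot [-87.9  -1.2 -83.1] t 21.9
y 1.2 z -7.9
y 2.1 z -7.7
y 2.9 z -7.5
y 3.6 z -7.1
y 4.4 z -6.7
```

```bash
python3 -m handwheel '[[-0.008,0,0,0,1.5,-7.9,0.7],[-0.008,0,0,0,2.3,-7.7,0.7],[-0.008,0,0,0,3.1,-7.5,0.7],[-0.008,0,0,0,3.8,-7.1,0.7],[0,0,0,0,4.6,-6.7,0.7]]';  python3 - <<'E'
from h import *
crank()
im=env.get_image("side"); O=(180,120);v=cv2.resize(im[O[1]:O[1]+130,O[0]:O[0]+170],None,fx=4.5,fy=4.5,interpolation=cv2.INTER_CUBIC)
cv2.imwrite("pics/s9.png",v)
E
```

```text
time: 22.52
tool_pos: [569.2, -166.0, 188.7]
eef_rot: [-87.2, -1.5, -83.1]
wrist_force: [9.3, 1.6, -1.9]
gripper_width: 19.0
phi 112.6 r 70.8 ly 0.0 F [ 9.3  1.6 -1.9] rot [-87.2  -1.5 -83.1] t 22.525
y 3.5 z -7.2
y 4.2 z -6.8
y 4.9 z -6.3
y 5.6 z -5.8
y 6.1 z -5.1
```

View pics/s9.png

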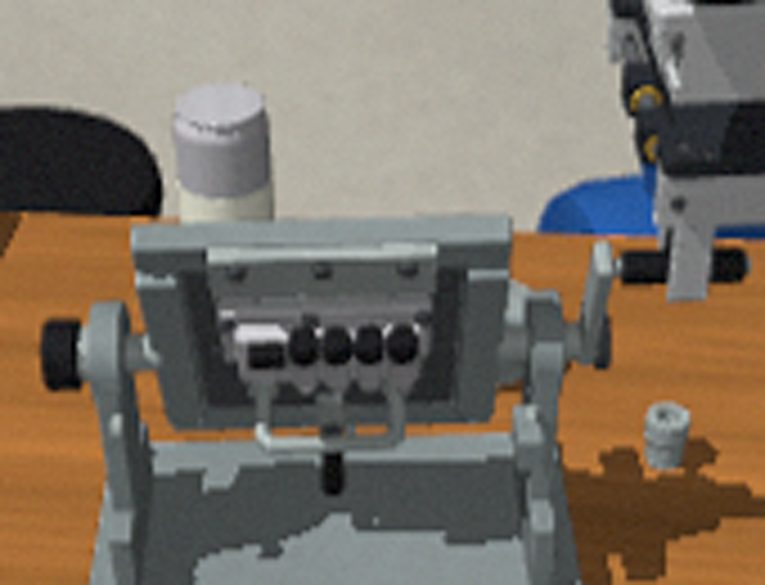

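At ~113° the cradle is past vertical, carrier and latch held. Continuing.

```bash
python3 -m handwheel '[[-0.01,0,0,0,4.3,-8,0.7],[-0.01,0,0,0,5,-8,0.7],[-0.01,0,0,0,6,-7.5,0.7],[-0.01,0,0,0,6.5,-7,0.7]]';  python3 - <<'E'
from h import *
crank(5,9)
E
```

```text
time: 23.08
tool_pos: [556.8, -167.7, 181.9]
eef_rot: [-86.9, -1.9, -83.0]
wrist_force: [6.2, 2.5, 3.7]
gripper_width: 19.1
phi 124.4 r 70.4 ly -0.2 F [6.2 2.5 3.7] rot [-86.9  -1.9 -83. ] t 23.075
y 5.5 z -7.1
y 6.3 z -6.4
y 7.0 z -5.6
y 7.7 z -4.7
y 8.2 z -3.8
```

```bash
python3 - <<'E'
from station import env
s=env.sense();print(s["joint_positions"].round(1),s["joint_efforts"].round(1),s["wrist_force"],s["moment"])
E
python3 -m handwheel '[[-0.02,0,0,0,6,-8,0.7],[-0.02,0,0,0,6,-8,0.7]]';  python3 - <<'E'
from h import *
crank(5,9)
E
```

```text
[-25.3  10.   90.8   0.1  75.5 -32.4] [ -2.1 -32.9 -24.1  -1.4   1.3  -0. ] [6.15697432 2.47749468 3.70101067] [ 0.47188984 -1.01836044 -0.01297818]
time: 23.32
tool_pos: [551.5, -168.5, 178.5]
eef_rot: [-87.7, -2.1, -83.1]
wrist_force: [10.9, 1.4, -2.8]
gripper_width: 18.8
phi 129.6 r 70.8 ly -0.3 F [10.9  1.4 -2.8] rot [-87.7  -2.1 -83.1] t 23.325
y 6.1 z -6.6
y 6.9 z -5.8
y 7.5 z -4.9
y 8.1 z -4.0
y 8.5 z -3.0
```

Run:
```python
from h import *
a=env.get_image("side")[110:260,180:340];b=env.get_image("scene")[100:280,150:330]
cv2.imwrite("pics/s10.png",cv2.resize(a,None,fx=4,fy=4,interpolation=cv2.INTER_CUBIC));cv2.imwrite("pics/c10.png",cv2.resize(b,None,fx=3.3,fy=3.3,interpolation=cv2.INTER_CUBIC))
```

```text
(no output)
```

View pics/s10.png

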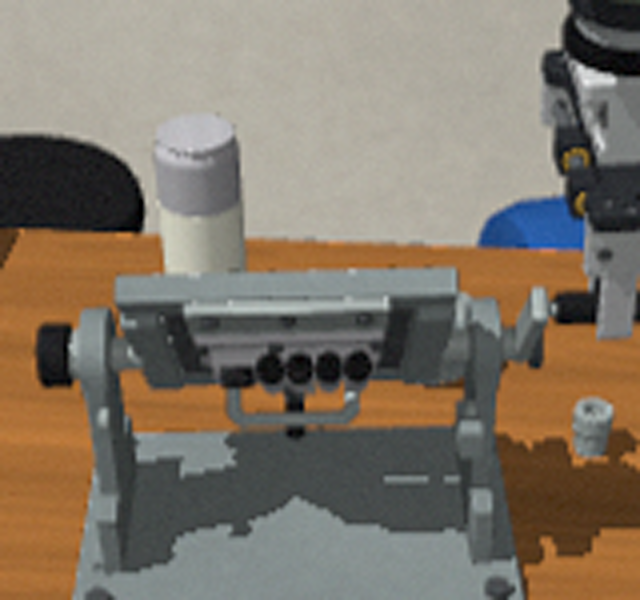

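View pics/c10.png

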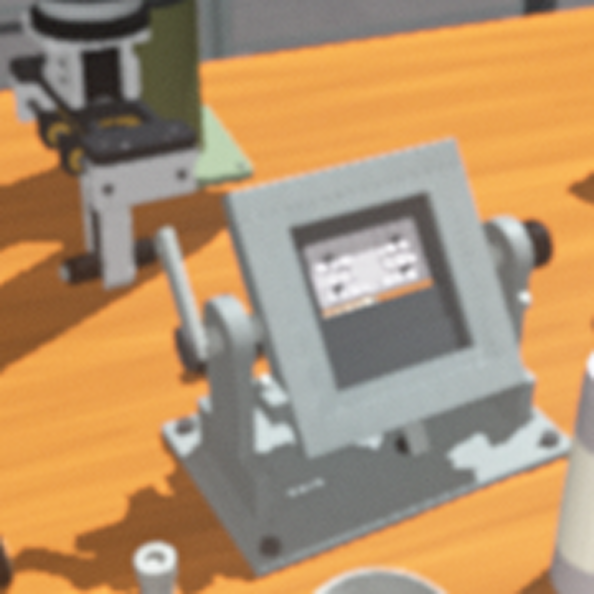

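Nothing blocks; the force shows I pull slightly outward, so I bias the steps inward/down.

```bash
python3 -m handwheel '[[-0.01,0,0,0,8,-7,0.7],[-0.01,0,0,0,8.5,-6.5,0.7],[-0.01,0,0,0,9,-5.5,0.7]]';  python3 - <<'E'
from h import *
crank(5,9)
E
```

```text
time: 23.8
tool_pos: [542.4, -169.7, 169.9]
eef_rot: [-88.0, -2.3, -83.0]
wrist_force: [-2.5, 3.1, 11.1]
gripper_width: 18.8
phi 139.9 r 71.0 ly -0.5 F [-2.5  3.1 11.1] rot [-88.   -2.3 -83. ] t 23.8
y 7.2 z -5.4
y 7.8 z -4.5
y 8.3 z -3.5
y 8.7 z -2.5
y 8.9 z -1.4
```

```bash
python3 -m handwheel '[[0,0,0,0,8.5,-7,0.7],[0,0,0,0,9.5,-6,0.7],[0,0,0,0,10,-5,0.7]]';  python3 - <<'E'
from h import *
crank(5,9)
E
```

```text
time: 24.18
tool_pos: [534.4, -170.8, 158.2]
eef_rot: [-86.6, -2.5, -83.0]
wrist_force: [-3.2, 1.8, 10.2]
gripper_width: 19.2
phi 151.7 r 70.8 ly -0.6 F [-3.2  1.8 10.2] rot [-86.6  -2.5 -83. ] t 24.175
y 8.2 z -3.8
y 8.6 z -2.8
y 8.8 z -1.7
y 9.0 z -0.7
y 9.0 z 0.4
```

```bash
python3 -m handwheel '[[-0.01,0,0,0,9,-6,0.7],[-0.01,0,0,0,9.5,-5,0.7],[-0.01,0,0,0,10,-4,0.7],[-0.01,0,0,0,10,-3,0.7]]';  python3 - <<'E'
from h import *
crank(5,9)
E
```

```text
time: 24.68
tool_pos: [525.3, -171.9, 138.4]
eef_rot: [-87.7, -2.7, -83.0]
wrist_force: [-4.5, 1.1, 7.1]
gripper_width: 19.1
phi 169.3 r 72.8 ly -0.6 F [-4.5  1.1  7.1] rot [-87.7  -2.7 -83. ] t 24.675
y 8.9 z -1.1
y 9.0 z -0.1
y 8.9 z 1.0
y 8.8 z 2.1
y 8.4 z 3.1
```

```bash
python3 -m handwheel '[[-0.01,0,0,0,8,-2.5,0.7],[-0.01,0,0,0,8,-1.5,0.7],[0,0,0,0,7,-0.5,0.7]]';  python3 -m handwheel '[[0,0,0,0,6,0,0.7]]'
python3 - <<'E'
from h import *
crank(5,9)
E
```

```text
time: 25.05
tool_pos: [522.8, -172.2, 127.3]
eef_rot: [-88.5, -2.7, -83.0]
wrist_force: [-4.0, 0.1, 5.9]
gripper_width: 18.9
time: 25.18
tool_pos: [522.5, -172.3, 125.0]
eef_rot: [-88.5, -2.7, -83.0]
wrist_force: [-3.6, 1.0, 6.6]
gripper_width: 19.0
phi 180.0 r 74.3 ly -0.6 F [-3.6  1.   6.6] rot [-88.5  -2.7 -83. ] t 25.175
y 9.0 z 0.5
y 8.9 z 1.6
y 8.6 z 2.7
y 8.2 z 3.7
y 7.7 z 4.6
```

```bash
python3 -m handwheel '[[0,0,0,0,6,0,0.7]]'; python3 -m handwheel '[[0,0,0,0,6,0,0.7]]';python3 -m handwheel '[[0,0,0,0,6,0,0.7]]'; python3 -m handwheel '[[0,0,0,0,6,0,0.7]]'
```

```text
time: 25.3
tool_pos: [522.4, -172.3, 122.7]
eef_rot: [-88.5, -2.7, -83.0]
wrist_force: [-3.6, 0.7, 5.7]
gripper_width: 19.4
time: 25.42
tool_pos: [522.4, -172.3, 120.3]
eef_rot: [-88.5, -2.7, -83.0]
wrist_force: [-4.5, 1.3, 5.3]
gripper_width: 18.9
time: 25.55
tool_pos: [522.4, -172.3, 118.9]
eef_rot: [-88.5, -2.8, -83.0]
wrist_force: [-6.9, 3.6, 16.9]
gripper_width: 19.0
time: 25.68
tool_pos: [522.5, -172.4, 118.9]
eef_rot: [-88.5, -2.8, -83.0]
wrist_force: [-10.0, 4.4, 21.5]
gripper_width: 19.1
```

Reached the stop (force rose 5→21 N, no more motion). Looking before releasing.

```bash
python3 -m handwheel '[[0,0,0,0,3,0,0.7],[0,0,0,0,0,0,0.7],[0,0,0,0,0,0,0.7]]'
python3 - <<'E'
from h import *
a=env.get_image("side")[130:270,180:340];b=env.get_image("scene")[100:280,150:330]
cv2.imwrite("pics/s11.png",cv2.resize(a,None,fx=4,fy=4,interpolation=cv2.INTER_CUBIC));cv2.imwrite("pics/c11.png",cv2.resize(b,None,fx=3.3,fy=3.3,interpolation=cv2.INTER_CUBIC))
E
```

```text
time: 26.05
tool_pos: [522.4, -172.3, 120.1]
eef_rot: [-88.3, -2.8, -83.0]
wrist_force: [1.9, -2.4, -5.3]
gripper_width: 19.1
```

View pics/s11.png

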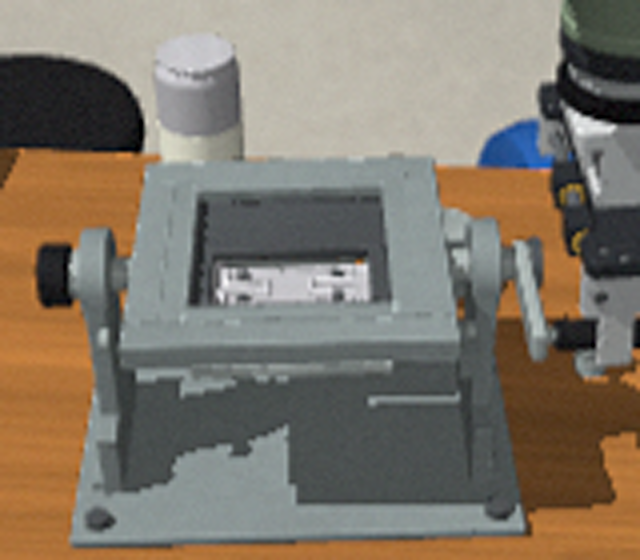

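View pics/c11.png

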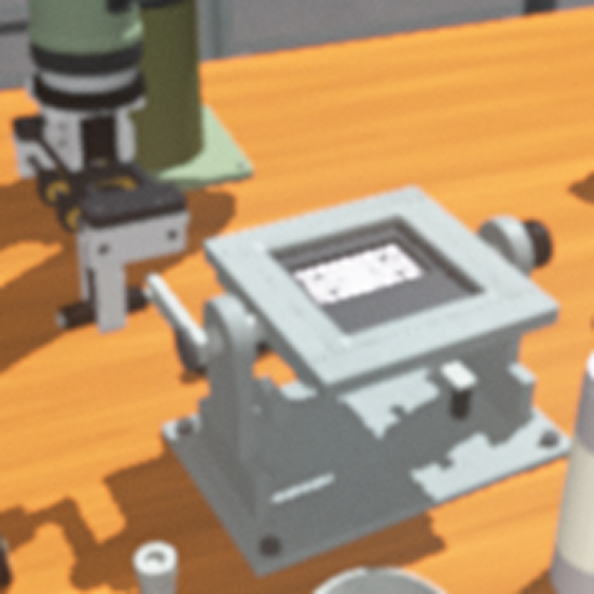

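Upside down: flat cradle underside on top, latch knob hanging beneath (scene (460,400)). One more light push onto the stop, then release and back off upward.

```bash
python3 -m handwheel '[[0,0,0,0,5,0,0.7],[0,0,0,0,4,0,0.3],[0,0,0,0,0,0,0],[0,0,0,0,0,0,0]]'; python3 -m handwheel '[[0,0,0,0,0,0,-0.1],[0,0,0,0,-15,0,-0.1]]'; python3 -m handwheel '[[0,0,0,0,-25,0,-0.1],[0,0,0,0,-40,0,-0.1],[0,0,0,0,-40,0,-0.1],[0,0,0,0,0,0,-0.1]]'
python3 - <<'E'
from h import *
a=env.get_image("side");b=env.get_image("scene")[100:320,60:400]
cv2.imwrite("pics/s12.png",cv2.resize(a,None,fx=1.5,fy=1.5));cv2.imwrite("pics/s12z.png",cv2.resize(a[150:270,180:340],None,fx=4.5,fy=4.5,interpolation=cv2.INTER_CUBIC));cv2.imwrite("pics/c12.png",cv2.resize(b,None,fx=2.3,fy=2.3,interpolation=cv2.INTER_CUBIC))
cv2.imwrite("pics/w22.png",cv2.resize(env.get_image("wrist"),None,fx=1.5,fy=1.5))
E
```

```text
time: 26.65
tool_pos: [524.0, -172.6, 116.7]
eef_rot: [-88.2, -2.8, -83.0]
wrist_force: [0.2, -0.1, 0.3]
gripper_width: 44.9
time: 26.9
tool_pos: [522.1, -171.2, 130.5]
eef_rot: [-88.4, -2.7, -83.0]
wrist_force: [-0.6, -0.6, -0.1]
gripper_width: 51.9
time: 27.4
tool_pos: [519.8, -166.8, 243.1]
eef_rot: [-88.2, -2.9, -83.0]
wrist_force: [0.2, -0.3, -0.4]
gripper_width: 51.8
```

View pics/s12z.png

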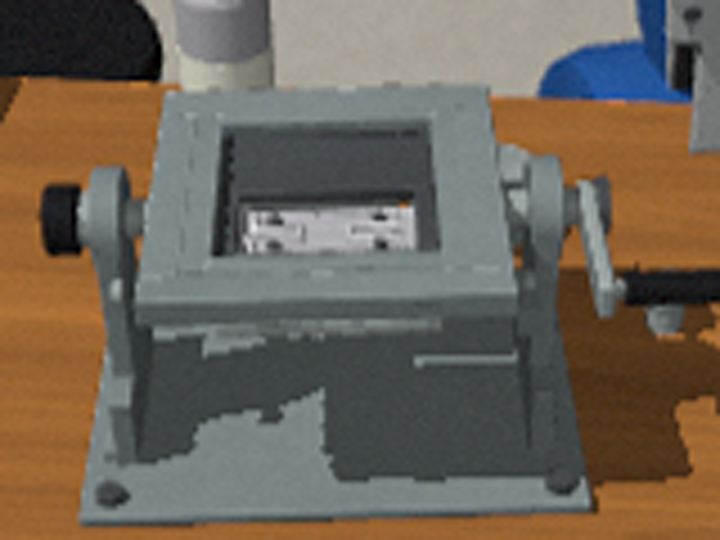

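View pics/c12.png

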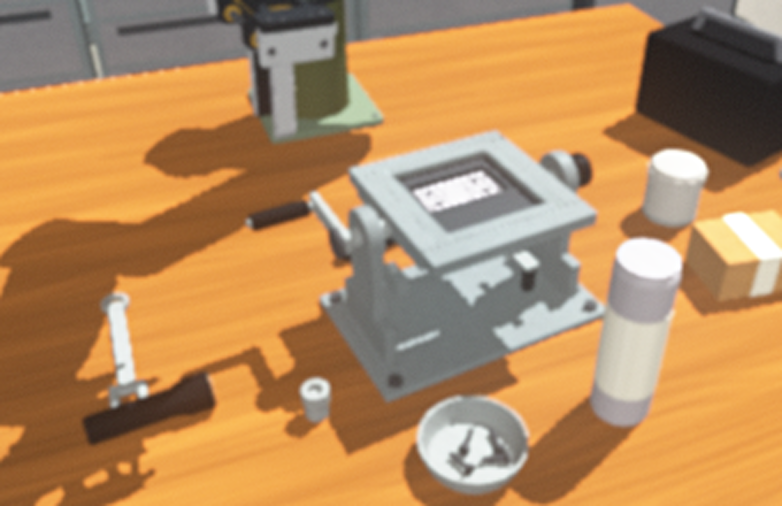

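View pics/w22.png

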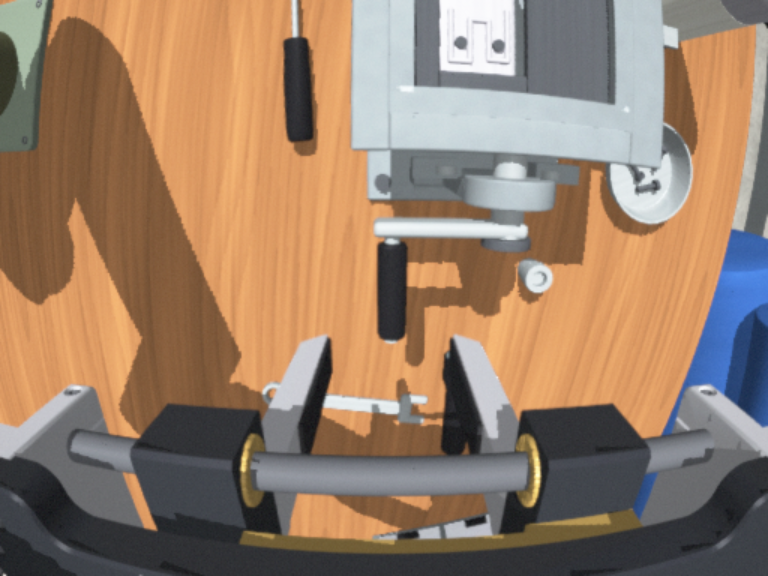

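The pictures show the cradle inverted and level, the carrier plate inside the frame, the latch lever and knob hanging at the back, the crank grip at the front, and the robot clear. The bystanders look unmoved. Handing in.

```bash
python3 -m handwheel '[[0,0,0,0,0,0,-0.1],[0,0,0,0,0,0,-0.1]]'
python3 - <<'E'
from h import *
s=env.sense();print(s["time"],s["wrist_force"].round(1),s["joint_vel"].round(2))
print(env.close_job())
E
```

```text
time: 27.8
tool_pos: [514.8, -164.6, 233.8]
eef_rot: [-89.0, -2.3, -83.0]
wrist_force: [0.4, 0.7, 0.3]
gripper_width: 51.7
27.8 [0.4 0.7 0.3] [-0.1   0.49  0.82 -0.03 -0.06  0.11]
the job is handed in; nothing more can be done
None
```

The job is handed in at 27.8 s, with the cradle upside down against its stop. No verdict is reported, so the checks below are from forces and camera images only.

- **Latch:** I swung it home until it pressed on its stop with about 10 N. After inversion the lever and knob hang straight under the back rail.
- **Tug:** I pulled the bow handle up with 15–23 N for about 0.7 s. The carrier rose about 2 mm and stopped on the nose. The force on the nose itself was not measured, but I estimate 13–16 N.
- **Cranking:** I turned the crank over in small steps, at about 1 rad/s or less. The force rose from 5 to about 21 N with no further motion, which I took as the stop. I then let go and lifted clear; wrist force is about 0 N.
- **Final pictures:** The carrier sits inside the inverted cradle, the robot is clear, and the bystanders in view look where they were. I did not re-measure their positions.

**Problems along the way:**
- **Height reading:** The fingertips were really about 18–26 mm higher than the reported tool position, more at longer reach. The first two tries at the latch knob failed: the second passed over it, and I think the first did too. I corrected this from the fixed cameras.
- **Crank force:** In the second half of the turn the tool pulled slightly off the crank's circle, with side forces of about 10 N.
- **Arm at hand-in:** The arm was still creeping slightly (under 1 degree/s) well clear of everything.

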